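# Lay out the stacked tasting pots on their board and lid them

### The job

The washed tasting pots stand in one stack: take it apart from the top down and stand each pot upright in the wooden holder on the board that is its own size. Then put its own lid, knob up and fully seated, on the large and on the medium pot; the small cup for the tasting sticks stays open. Set things down gently, do not let a pot or lid tip over, and leave the counter bell and the price card where they are.

Things in the scene. Friction and masses are not known exactly. Their poses are not given: they have to be found in the camera images.
- pot_small: white glazed stoneware pot, open at the top, origin at the centre of its underside, z up. Straight round body 46 mm across (outside), 72 mm tall; a narrower foot 37 mm across and 5 mm high under it; thick inward rim, mouth 34 mm across. The stick cup, no lid. Starts on top of the stack, its foot inside the medium pot's mouth. About 150 g.
- pot_medium: white glazed stoneware pot, open at the top, origin at the centre of its underside, z up. Straight round body 57 mm across (outside), 54 mm tall; a narrower foot 48 mm across and 5 mm high under it; thick inward rim, mouth 41 mm across. Starts in the middle of the stack, its foot inside the large pot's mouth, the small pot on it. About 170 g.
- pot_large: white glazed stoneware pot, open at the top, origin at the centre of its underside, z up. Straight round body 68 mm across (outside), 58 mm tall; a narrower foot 59 mm across and 5 mm high under it; thick inward rim, mouth 52 mm across. Starts at the bottom of the stack, on the table. About 260 g.
- holder_small: light-wood pot holder, round dish fixed on the dark board: 75 mm across, 14 mm high, well with sloping wall, 51 mm wide at the floor, 63 at the top. Origin under its centre, 16 mm above the table; well floor 4 mm above the origin, where the seated pot's origin lies. For the small pot. Holders stand in a row along their y axis, 115 mm apart, in changing order.
- holder_medium: light-wood pot holder, round dish fixed on the dark board: 86 mm across, 14 mm high, well with sloping wall, 62 mm wide at the floor, 74 at the top. Origin under its centre, 16 mm above the table; well floor 4 mm above the origin, where the seated pot's origin lies. For the medium pot. Holders stand in a row along their y axis, 115 mm apart, in changing order.
- holder_large: light-wood pot holder, round dish fixed on the dark board: 97 mm across, 14 mm high, well with sloping wall, 73 mm wide at the floor, 85 at the top. Origin under its centre, 16 mm above the table; well floor 4 mm above the origin, where the seated pot's origin lies. For the large pot. Holders stand in a row along their y axis, 115 mm apart, in changing order.
- lid_medium: white stoneware lid, 55 mm across, lies knob up; origin under its plug's centre, z up. Plug 37 mm across, 10 mm deep, lower edge chamfered 4 mm; disc 10 to 16 mm, knob 21 mm across with grip part 26 to 38 mm above the origin, neck 16 mm below it. Belongs on the medium pot: seated, the disc rests on the rim, the plug in the mouth, its origin 44 mm above the pot's. About 60 g.
- lid_large: white stoneware lid, 66 mm across, lies knob up; origin under its plug's centre, z up. Plug 48 mm across, 10 mm deep, lower edge chamfered 4 mm; disc 10 to 16 mm, knob 21 mm across with grip part 26 to 38 mm above the origin, neck 16 mm below it. Belongs on the large pot: seated, the disc rests on the rim, the plug in the mouth, its origin 48 mm above the pot's. About 80 g.
- bell: bystander: white counter bell with black foot, 76 mm across, 56 mm high, loose on the table behind the work; origin under its centre
- price_card: bystander: upright card in a wooden foot, 28 x 68 mm, 85 mm high, loose on the table at the left behind the stack; origin under its centre, its face looks along x

How it is judged:
By the outcome, as a careful person would: the job done as asked, in the order asked, and still so for the second after the job is handed in, with the robot touching nothing.
It also fails if it takes over 134 s, if anything falls off the work surface, if the arm or the gripper's body presses on something with over 40 N, if the wrist force passes 120 N, or if a joint passes its speed limit or range.

### The arm

A 7-joint arm with a two-finger parallel gripper is mounted at the origin on a cart in front of the work surface, level with it; the furniture and walls round the work are solid. World frame = base frame: x ahead of the robot, y to its left, z up, the work surface at z = 0. Lengths are in m, angles in rad, forces in N, time in s.
With the tool pointing down it reaches from about 0.425 to 0.925 m from the base axis. Payload 6.8 kg.
Tool frame: the origin (TCP) lies where the fingers leave the gripper's body, on its centre line; the fingertips stand 73 mm ahead of it and the grasp point (between the pads) lies 54 mm ahead of it; z points along the fingers, y is the line along which they close (so a half turn about z gives the same grasp; the last joint's range is limited). The gripper opens to 85 mm and grips with 20 to 120 N. Pads are 22 mm wide; open, the fingers measure 114 mm over their backs; the gripper's body (76 mm by 85 mm) begins 54 mm behind the grasp point. The pads swing forward as they close: fully open they stand 13 mm farther back than shut.
Start: joints at [-1.272, 0.477, 0.022, 1.555, -0.011, 1.109, -0.083], TCP at [0.267, 0.62, 0.304] pointing down, gripper open.
Joint ranges: [-2.96, 2.96], [-0.34, 2.1], [-1.41, 1.46], [0.24, 2.44], [-1.37, 4.51], [0.17, 1.92], [-2.96, 2.96]. Speed limits (rad/s): [2.39, 2.39, 3.14, 3.14, 3.14, 3.14, 3.14].

### API

Orientations are given as a rotation vector (axis times angle).
In Python, from bench import r, grab_frame, camera_info, hand_in gives the robot as it stands (r), with the cameras as plain functions and the job as plain functions.
- The arm moves only by the tool shift_gripper, called after "Call:" as a command line: name --argument value ..., lists and objects as JSON in quotes. Schema: {"type":"object","properties":{"motion":{"type":"array","items":{"type":"array","items":{"type":"array","items":{"type":"number"},"minItems":6,"maxItems":6},"minItems":1,"maxItems":5},"minItems":1,"maxItems":1},"jaw":{"type":"number"},"clamp_n":{"type":"number"},"only":{"type":"string"},"quiet":{"type":"boolean"},"lines":{"type":"string"}},"required":["motion"],"additionalProperties":false}. motion is a list that holds a single list of rows (three levels of brackets), with 1 to 5 rows, each of 6 numbers: dx, dy, dz in m, then a rotation vector rx, ry, rz in rad; each row is the pose to reach, as a shift and turn from the pose commanded when the call began, along the tool's axes at that moment; what a row does not reach only later rows make up. A row lasts 1/10 s, in which the tool goes at most 0.05 m and 0.15 rad, less where a joint would pass 70% of its speed; a pose out of reach is approached as far as the arm can. jaw is the finger opening in m, set as the call begins (left out keeps the last). The fingers move at their own pace and stop on an object; clamp_n is the grip in N (left out, the last holds). Time passes only in rows, so rows that do not move let the fingers close. The tool returns the time, the measured TCP pose, the force, the opening and the grip force at its end. only (a regular expression) keeps the lines of the reply that match it, lines (a string "A,B") keeps lines A to B, and quiet returns only ok. Input that does not fit is refused with a message, and nothing moves.
- r.get_obs(): the state, without advancing time (a new reading comes with each control period).
- grab_frame(name): name is "scene" or "top"; returns (picture, depth): 420x560x3 uint8, blue, green, red; 420x560 float32, m along the optical axis (not along the pixel's ray), 0 where there is no reading.
- camera_info(name): a dict with "camera_matrix" (3x3 intrinsics, pixels), "R" (3x3) and "t" (3): a world point X has camera coordinates R X + t. Camera axes: x right, y down, z forward; pixel columns grow to the right and rows downward; lengths in m; the calibration is good to about 2 mm. A picture is of the moment at which its call begins. camera_info takes no time and is no camera call.
- hand_in(): hands the job in; it is judged then, once.
The state is a dict: "clock": time; "joints": joint angles; "qvel": joint speeds; "tau": joint torques, N m; "tcp_pos": TCP position; "orientation": TCP orientation; "contact_force": force on the tool from outside, world axes, zero at the start; "moment": the same for the moment, N m; "grip_width": finger opening in m; "gripper_force": force on a finger pad.
Only numpy, scipy, OpenCV 4.12 (cv2) and the standard library are available. Lean on these libraries where they do the work, as an engineer would, in place of code of your own. Each camera call takes 0.05 s, during which the arm holds its last target. There are 200 camera calls.

## Working session

There is one attempt and no reset: what is moved stays moved. The work goes in short steps, Python scripts to look and compute and a tool call to move; the robot and the scene stay as the last step left them, time stands still between calls to the robot, and variables do not carry over. Pictures are saved under pics/ and viewed, at most 17 in all, crops included, and the job is handed in when it is done.

```bash
ls; mkdir -p pics; python3 - <<'E'
from bench import r, grab_frame, camera_info, hand_in
import cv2,numpy as np
for n in("scene","top"):
    im,d=grab_frame(n); cv2.imwrite(f"pics/{n}0.png",im); np.save(f"pics/{n}0.npy",d)
    c=camera_info(n); print(n,np.round(c["R"],3).tolist(),(-c["R"].T@c["t"]).round(3),c["camera_matrix"].round(1).tolist())
o=r.get_obs(); print(o)
E
```

```text
bench.py
pics
scene [[0.84, -0.542, 0.006], [-0.251, -0.398, -0.882], [0.48, 0.74, -0.471]] [ 0.019 -0.832  0.636] [[499.7, 0.0, 272.3], [0.0, 499.7, 202.0], [0.0, 0.0, 1.0]]
top [[-0.011, -1.0, -0.011], [-0.993, 0.012, -0.12], [0.12, 0.01, -0.993]] [0.409 0.032 1.418] [[499.2, 0.0, 282.4], [0.0, 499.2, 212.0], [0.0, 0.0, 1.0]]
{'clock': 0.1, 'joints': array([-1.27212178,  0.47773244,  0.02234431,  1.55633904, -0.01151758,
        1.10928285, -0.08310454]), 'qvel': array([ 1.04549477e-03, -2.36520925e-03, -1.16775434e-04, -9.98962777e-04,
        4.21457832e-04,  2.84860330e-05,  1.07606263e-04]), 'tau': array([ 4.72494125e-03, -5.97758102e+01,  1.61397625e+00, -2.81952918e+01,
        1.29076393e-02,  5.03172589e-03, -8.23435357e-06]), 'tcp_pos': array([0.26690143, 0.6195496 , 0.30301852]), 'orientation': array([-6.34507967e-01, -3.07661642e+00,  2.54104848e-03]), 'contact_force': array([-0.55109241,  0.18149943, -0.25750539]), 'moment': array([ 0.02145244, -0.01679253, -0.01602697]), 'gripper_force': 0.0, 'grip_width': 0.08519480477873534}
```

View pics/scene0.png

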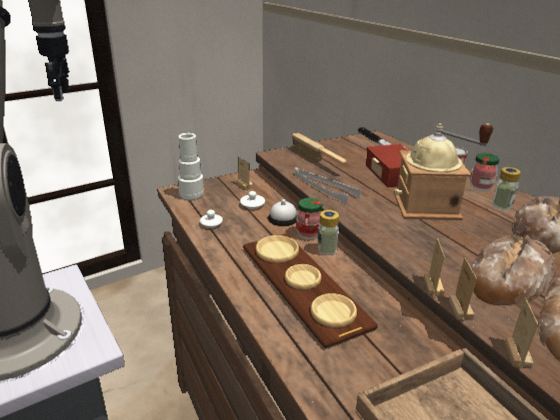

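View pics/top0.png

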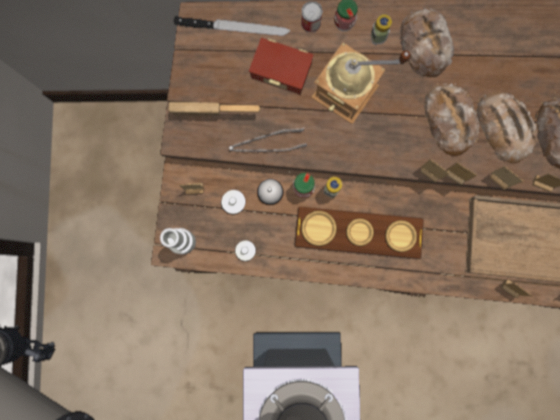

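The scene view shows the stack at (190,165), the lids at (211,219) and (252,201), the bell at (284,212) and the holders at (277,249), (303,277) and (333,310). In the top view the stack is at (176,240), the lids at (233,202) and (245,250), and the holders at (319,229), (360,232) and (401,236). Next I'll enlarge the top view and measure from it.

```bash
cat > h.py <<'E'
import numpy as np,cv2
from bench import r, grab_frame, camera_info, hand_in
def cloud(n,im,d):
    c=camera_info(n);K=c["camera_matrix"]
    v,u=np.mgrid[:d.shape[0],:d.shape[1]]
    P=np.stack([(u-K[0,2])/K[0,0]*d,(v-K[1,2])/K[1,1]*d,d],-1)
    return (P-c["t"])@c["R"]
def pix2w(n,u,v,z):
    c=camera_info(n);K=c["camera_matrix"];o=-c["R"].T@c["t"]
    g=c["R"].T@np.linalg.solve(K,[u,v,1.]); return o+g*(z-o[2])/g[2]
def proj(n,X):
    c=camera_info(n);p=c["camera_matrix"]@(c["R"]@np.array(X,float)+c["t"]);return p[:2]/p[2]
E
python3 - <<'E'
from h import *
im=cv2.imread("pics/top0.png");d=np.load("pics/top0.npy");P=cloud("top",im,d)
cv2.imwrite("pics/topc.png",cv2.resize(im[170:270,150:290],None,fx=5.7,fy=5.7,interpolation=cv2.INTER_CUBIC))
cv2.imwrite("pics/topd.png",cv2.resize(im[195:265,285:435],None,fx=5.3,fy=5.3,interpolation=cv2.INTER_CUBIC))
for u,v in [(165,260),(210,225),(280,240),(319,229),(360,232),(401,236),(340,231),(176,240),(170,240),(183,241),(233,202),(245,250),(270,191)]: print(u,v,P[v,u].round(4))
ims=cv2.imread("pics/scene0.png")
a=cv2.resize(ims[125:235,165:305],None,fx=5.4,fy=5.4,interpolation=cv2.INTER_CUBIC);cv2.imwrite("pics/sc.png",a)
E
```

```text
165 260 [ 0.448   0.3802 -0.0008]
210 225 [ 0.5463  0.2531 -0.0013]
280 240 [ 0.5014  0.0534 -0.0046]
319 229 [ 0.5295 -0.0568  0.0192]
360 232 [ 0.5196 -0.1712  0.0212]
401 236 [ 0.5077 -0.2871  0.013 ]
340 231 [ 0.5235 -0.116   0.0152]
176 240 [0.4926 0.3103 0.175 ]
170 240 [0.4971 0.3406 0.1105]
183 241 [0.4942 0.3065 0.1099]
233 202 [0.6066 0.1832 0.0362]
245 250 [0.472  0.1495 0.0399]
270 191 [0.633  0.0787 0.057 ]
```

View pics/topc.png

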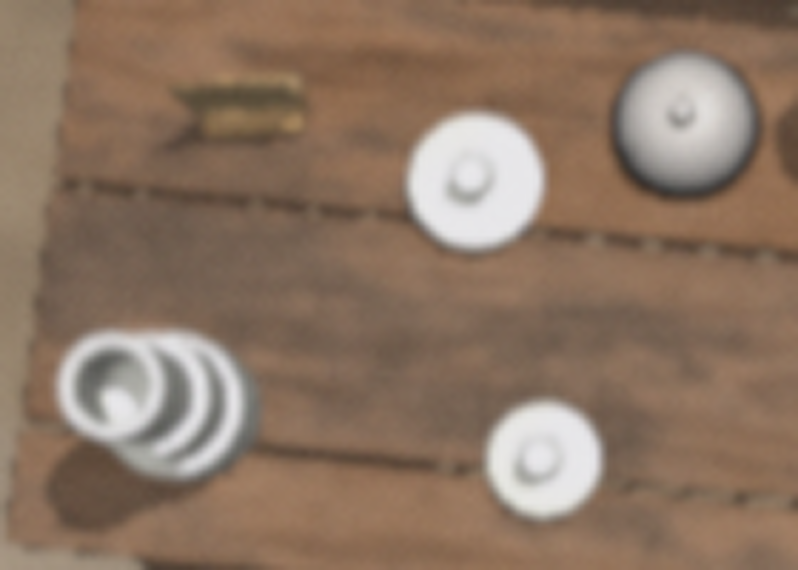

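View pics/topd.png

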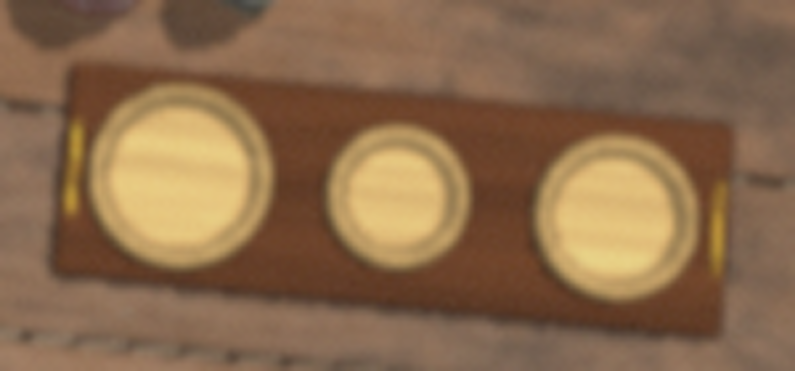

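View pics/sc.png

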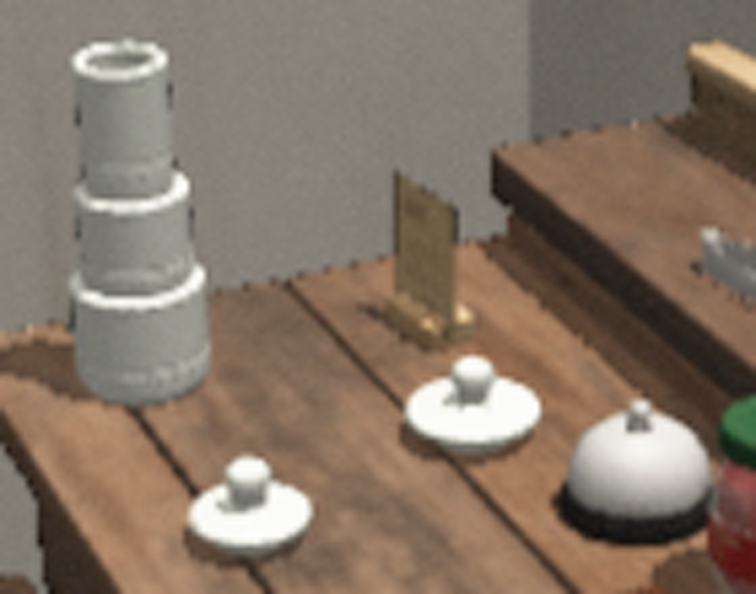

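The crops confirm the holders from left to right: large (319,228), small (360,232) and medium (401,236). The large lid is at (233,202), the medium lid at (245,251) and the stack's top rim at (169,237). Now I'll combine both cameras.

```bash
python3 - <<'E'
from h import *
def c(n,u,v,z,f,ox,oy): return pix2w(n,(u+.5)/f-.5+ox,(v+.5)/f-.5+oy,z).round(4)
T=lambda u,v,z:c("top",u,v,z,5.7,150,170); D=lambda u,v,z:c("top",u,v,z,5.3,285,195); S=lambda u,v,z:c("scene",u,v,z,5.4,165,125)
print("small rim",T(111,386,.174),S(120,62,.174))
print("lidL disc",T(475,181,.012),S(473,412,.016)); print("knob",T(471,175,.036),S(474,377,.030))
print("lidM disc",T(544,461,.012),S(250,515,.016)); print("knob",T(540,459,.036),S(248,478,.030))
hs={"L":D(181,177,.03),"S":D(398,197,.03),"M":D(617,217,.03)}
print(hs,np.linalg.norm(hs["L"]-hs["S"]),np.linalg.norm(hs["M"]-hs["S"]))
print("bell",T(686,125,.02),"card",T(255,105,.0))
# yellow holder components in scene, and clouds
for n in("scene","top"):
    im=cv2.imread(f"pics/{n}0.png");d=np.load(f"pics/{n}0.npy");P=cloud(n,im,d);h=cv2.cvtColor(im,cv2.COLOR_BGR2HSV)
    m=((h[...,0]>12)&(h[...,0]<32)&(h[...,2]>140)&(h[...,1]>60)).astype(np.uint8)
    k,l,st,ce=cv2.connectedComponentsWithStats(m)
    for i in range(1,k):
        if st[i,4]>200:
            cn=cv2.findContours((l==i).astype(np.uint8),0,1)[0][0]
            e=cv2.fitEllipse(cv2.convexHull(cn)); w=pix2w(n,*e[0],.029)
            if abs(w[0]-.52)<.05 and -.4<w[1]<0: print(n,np.round(e[0],1),np.round(e[1],1),w.round(4))
    # table height check, white tops
    g=(h[...,1]<60)&(h[...,2]>90)
    for nm,lo,hi,x,y in[("small",.17,.18,.5,.335),("med",.1,.112,.5,.335),("large",.05,.062,.5,.335),("lidL",.005,.02,.607,.183),("lidM",.005,.02,.472,.15)]:
        q=P[g&(P[...,2]>lo)&(P[...,2]<hi)&(np.hypot(P[...,0]-x,P[...,1]-y)<.06)]
        if len(q)>5: print(n,nm,len(q),((q.min(0)+q.max(0))/2).round(4),(q.max(0)-q.min(0)).round(3))
E
```

```text
small rim [0.4996 0.3281 0.174 ] [0.5002 0.3206 0.174 ]
lidL disc [0.6119 0.1861 0.012 ] [0.6105 0.1774 0.016 ]
knob [0.6115 0.1854 0.036 ] [0.6163 0.1859 0.03  ]
lidM disc [0.4719 0.1518 0.012 ] [0.4729 0.1454 0.016 ]
knob [0.4719 0.1517 0.036 ] [0.4771 0.1541 0.03  ]
{'L': array([ 0.5314, -0.0555,  0.03  ]), 'S': array([ 0.5196, -0.1691,  0.03  ]), 'M': array([ 0.5077, -0.2833,  0.03  ])} 0.11421120785632206 0.11481833477280533
bell [0.6376 0.0802 0.02  ] card [0.6538 0.2989 0.    ]
scene [262.7 247.4] [ 83.3 153.7] [ 0.5058 -0.0442  0.029 ]
scene [302.8 275.2] [23.7 36.6] [ 0.5204 -0.1746  0.029 ]
scene [333.7 308.8] [31.6 46.3] [ 0.5079 -0.2889  0.029 ]
scene small 86 [0.502  0.3248 0.1733] [0.046 0.046 0.006]
scene med 123 [0.5021 0.319  0.1059] [0.057 0.052 0.012]
scene large 142 [0.5003 0.3181 0.056 ] [0.066 0.061 0.012]
scene lidL 215 [0.6143 0.1816 0.0126] [0.066 0.065 0.015]
scene lidM 184 [0.4744 0.1489 0.0125] [0.055 0.055 0.015]
top [318.6 227.6] [33.8 34.6] [ 0.5327 -0.0552  0.029 ]
top [359.8 231.4] [26.2 26.8] [ 0.5206 -0.1697  0.029 ]
top [401.2 235.4] [30.2 31. ] [ 0.5082 -0.284   0.029 ]
top small 124 [0.4993 0.3281 0.175 ] [0.043 0.047 0.01 ]
top med 148 [0.4988 0.3219 0.1062] [0.056 0.048 0.011]
top large 111 [0.4978 0.3208 0.0566] [0.066 0.057 0.01 ]
top lidL 334 [0.6132 0.1873 0.0127] [0.071 0.067 0.015]
top lidM 226 [0.4719 0.152  0.0126] [0.054 0.052 0.015]
```

Averaging the two cameras gives these positions:

| Item | x (m) | y (m) |
|---|---|---|
| Stack | 0.500 | 0.325 |
| Small holder | 0.520 | -0.172 |
| Medium holder | 0.508 | -0.286 |
| Large holder | 0.532 | -0.058 |
| Large lid | 0.6135 | 0.1845 |
| Medium lid | 0.473 | 0.1505 |

I'll turn the tool so that its y axis lies along world x while approaching the stack.

```bash
cat >> h.py <<'E'
from scipy.spatial.transform import Rotation as Rn
def to(x,y,z,psi=0):
    "remaining shift/turn in tool axes; psi=angle of tool y from world x"
    o=r.get_obs();R=Rn.from_rotvec(o["orientation"])
    c,s=np.cos(psi),np.sin(psi)
    G=Rn.from_matrix(np.array([[-s,c,0],[c,s,0],[0,0,-1]]).T)
    print("tcp",o["tcp_pos"].round(4),"go",R.inv().apply(np.array([x,y,z])-o["tcp_pos"]).round(4),(R.inv()*G).as_rotvec().round(4),"F",o["contact_force"].round(1),"w",round(o["grip_width"],4),"t",round(o["clock"],1))
E
python3 -c "
from h import *
to(.5,.325,.29)"
```

```text
tcp [0.2669 0.6195 0.303 ] go [-0.3306 -0.1783  0.0133] [-1.400e-03  1.000e-03  1.164e+00] F [-0.6  0.2 -0.3] w 0.0852 t 0.1
```

Call:
shift_gripper --motion '[[[-0.041, -0.022, 0, 0, 0, 0.145], [-0.082, -0.044, 0, 0, 0, 0.29], [-0.123, -0.066, 0, 0, 0, 0.435], [-0.164, -0.088, 0, 0, 0, 0.58], [-0.205, -0.11, 0, 0, 0, 0.725]]]' --jaw 0.085 --clamp_n 20

```text
clock: 0.6
tcp_pos: [0.4126, 0.436, 0.3036]
orientation: [-1.692, -2.647, 0.001]
contact_force: [0.4, 0.4, 0.0]
grip_width: 0.0851
gripper_force: 0.0
```

```bash
python3 -c "
from h import *
to(.5,.325,.29)"
```

```text
tcp [0.4126 0.436  0.3036] go [-0.1374  0.0328  0.0136] [-5.00e-04  3.00e-04  4.33e-01] F [0.4 0.4 0. ] w 0.0851 t 0.6
```

Call:
shift_gripper --motion '[[[-0.04, 0.01, 0, 0, 0, 0.145], [-0.08, 0.02, 0.005, 0, 0, 0.29], [-0.115, 0.028, 0.01, 0, 0, 0.433], [-0.137, 0.033, 0.013, 0, 0, 0.433], [-0.137, 0.033, 0.013, 0, 0, 0.433]]]'

```text
clock: 1.1
tcp_pos: [0.5021, 0.3235, 0.2903]
orientation: [2.221, 2.219, -0.003]
contact_force: [-0.5, -1.6, -0.3]
grip_width: 0.085
gripper_force: 0.0
```

```bash
python3 - <<'E'
from h import *
to(.5,.325,.209)
for n in("scene","top"):
    im,d=grab_frame(n); cv2.imwrite(f"pics/{n}1.png",im)
a=cv2.resize(cv2.imread("pics/scene1.png")[20:220,120:300],None,fx=3,fy=3)
cv2.imwrite("pics/v1.png",a)
E
```

```text
tcp [0.5021 0.3235 0.2903] go [ 0.0017 -0.0021  0.0813] [ 0.0003  0.0026 -0.0005] F [-0.5 -1.6 -0.3] w 0.085 t 1.1
```

View pics/v1.png

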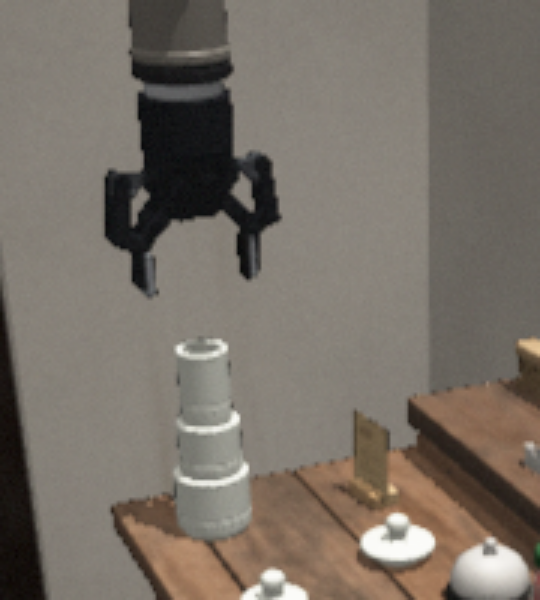

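The open gripper is centred over the stack, with the fingers at (149,285) and (250,270) and the stack axis at about x = 203. I'll descend and grip the small pot.

Call:
shift_gripper --motion '[[[0, 0, 0.03, 0, 0, 0], [0, -0.001, 0.055, 0, 0, 0], [0.001, -0.001, 0.07, 0, 0, 0], [0.001, -0.001, 0.081, 0, 0, 0], [0.001, -0.001, 0.081, 0, 0, 0]]]' --jaw 0.06

```text
clock: 1.7
tcp_pos: [0.498, 0.3292, 0.2087]
orientation: [-2.213, -2.229, 0.003]
contact_force: [-0.1, -0.3, -0.1]
grip_width: 0.0601
gripper_force: 0.0
```

Call:
shift_gripper --motion '[[[0, 0, 0, 0, 0, 0], [0, 0, 0, 0, 0, 0], [0, 0, 0, 0, 0, 0]]]' --jaw 0.04 --clamp_n 30

```text
clock: 2.0
tcp_pos: [0.4993, 0.3291, 0.2108]
orientation: [-2.215, -2.228, -0.002]
contact_force: [-0.5, 0.1, 0.4]
grip_width: 0.0445
gripper_force: 33.8
```

Call:
shift_gripper --motion '[[[0, 0, 0, 0, 0, 0], [0, 0, 0, 0, 0, 0], [0, 0, 0, 0, 0, 0], [0, 0, 0, 0, 0, 0], [0, 0, 0, 0, 0, 0]]]'

```text
clock: 2.5
tcp_pos: [0.4993, 0.3291, 0.2106]
orientation: [-2.215, -2.228, -0.002]
contact_force: [0.0, 0.5, 6.3]
grip_width: 0.045
gripper_force: 34.1
```

Call:
shift_gripper --motion '[[[0, 0, -0.006, 0, 0, 0], [0, 0, -0.014, 0, 0, 0], [0, 0, -0.025, 0, 0, 0], [0, 0, -0.04, 0, 0, 0], [0, 0, -0.04, 0, 0, 0]]]'

```text
clock: 3.0
tcp_pos: [0.5001, 0.3294, 0.2527]
orientation: [2.215, 2.228, 0.007]
contact_force: [-0.3, -0.1, -0.6]
grip_width: 0.0449
gripper_force: 33.8
```

```bash
python3 - <<'E'
from h import *
to(.5203,-.169,.25)
im,d=grab_frame("scene");cv2.imwrite("pics/v2.png",cv2.resize(im[50:220,140:300],None,fx=3,fy=3))
E
```

```text
tcp [0.5001 0.3294 0.2527] go [-0.4985  0.0173  0.0013] [ 0.0035 -0.003   0.0058] F [-0.3 -0.1 -0.6] w 0.0449 t 3.0
```

View pics/v2.png

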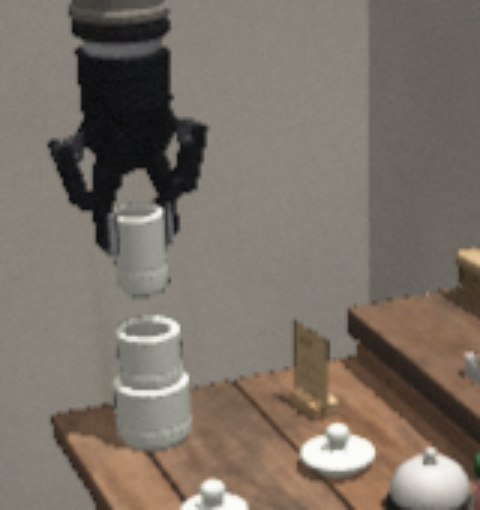

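The small pot is held clear at (140,250), and the other two pots stand undisturbed. I'll carry it to the small holder.

Call:
shift_gripper --motion '[[[-0.015, 0, 0, 0, 0, 0], [-0.04, 0.002, 0, 0, 0, 0], [-0.075, 0.004, 0, 0, 0, 0], [-0.115, 0.005, 0, 0, 0, 0], [-0.155, 0.006, 0, 0, 0, 0]]]'

```text
clock: 3.55
tcp_pos: [0.5051, 0.1711, 0.2493]
orientation: [-2.215, -2.228, 0.002]
contact_force: [0.6, -0.1, -1.0]
grip_width: 0.0453
gripper_force: 33.7
```

Call:
shift_gripper --motion '[[[-0.04, 0.002, 0, 0, 0, 0], [-0.08, 0.004, 0, 0, 0, 0], [-0.12, 0.006, 0, 0, 0, 0], [-0.16, 0.008, 0, 0, 0, 0], [-0.2, 0.008, 0, 0, 0, 0]]]'

```text
clock: 4.05
tcp_pos: [0.514, -0.0288, 0.2495]
orientation: [-2.215, -2.227, 0.001]
contact_force: [0.8, 0.9, -1.4]
grip_width: 0.0447
gripper_force: 33.7
```

Call:
shift_gripper --motion '[[[-0.04, 0.001, 0, 0, 0, 0], [-0.08, 0.002, 0, 0, 0, 0], [-0.11, 0.003, 0, 0, 0, 0], [-0.13, 0.003, 0, 0, 0, 0], [-0.13, 0.003, 0, 0, 0, 0]]]'

```text
clock: 4.55
tcp_pos: [0.5169, -0.1606, 0.2496]
orientation: [2.222, 2.221, -0.003]
contact_force: [-0.7, -0.6, -0.8]
grip_width: 0.0454
gripper_force: 33.7
```

Call:
shift_gripper --motion '[[[0, 0, 0, 0, 0, 0], [0, 0, 0, 0, 0, 0]]]' --quiet true

```text
ok
```

```bash
python3 - <<'E'
from h import *
to(.5203,-.168,.25)
for n in("scene","top"):
    im,d=grab_frame(n); cv2.imwrite(f"pics/{n}2.png",im)
    P=cloud(n,im,d);h=cv2.cvtColor(im,cv2.COLOR_BGR2HSV)
    g=(h[...,1]<60)&(h[...,2]>90)&(abs(P[...,0]-.52)<.06)&(abs(P[...,1]+.17)<.06)
    for lo,hi in((.206,.22),(.14,.195)):
        q=P[g&(P[...,2]>lo)&(P[...,2]<hi)]
        if len(q)>5:print(n,len(q),((q.min(0)+q.max(0))/2).round(4),(q.max(0)-q.min(0)).round(3))
    for nm,lo,hi in[("med",.1,.112),("large",.05,.062)]:
        q=P[(h[...,1]<60)&(h[...,2]>90)&(P[...,2]>lo)&(P[...,2]<hi)&(np.hypot(P[...,0]-.5,P[...,1]-.325)<.06)]
        if len(q)>5: print(n,nm,len(q),((q.min(0)+q.max(0))/2).round(4),(q.max(0)-q.min(0)).round(3))
E
```

```text
tcp [ 0.5184 -0.1551  0.2495] go [-0.0129  0.0018 -0.0005] [-0.001  -0.0008  0.0072] F [ 0.3  0.2 -1.3] w 0.0449 t 4.8
scene 194 [ 0.5196 -0.1594  0.2121] [0.058 0.047 0.012]
scene 516 [ 0.5177 -0.1608  0.1678] [0.062 0.043 0.054]
scene med 155 [0.5026 0.3224 0.1056] [0.057 0.06  0.011]
scene large 137 [0.501  0.3165 0.056 ] [0.067 0.06  0.012]
top 11 [ 0.5169 -0.1343  0.1778] [0.017 0.002 0.032]
top med 188 [0.4987 0.3275 0.106 ] [0.056 0.057 0.012]
top large 177 [0.4978 0.3217 0.0567] [0.066 0.059 0.011]
```

Call:
shift_gripper --motion '[[[-0.006, 0.001, 0.02, 0, 0, 0], [-0.013, 0.002, 0.05, 0, 0, 0], [-0.013, 0.002, 0.08, 0, 0, 0], [-0.013, 0.002, 0.1, 0, 0, 0], [-0.013, 0.002, 0.108, 0, 0, 0]]]'

```text
clock: 5.35
tcp_pos: [0.52, -0.1678, 0.1399]
orientation: [-2.211, -2.228, 0.003]
contact_force: [0.9, 0.1, -1.6]
grip_width: 0.045
gripper_force: 33.6
```

Call:
shift_gripper --motion '[[[0, 0, 0.003, 0, 0, 0], [0, 0, 0.006, 0, 0, 0], [0, 0, 0.009, 0, 0, 0], [0, 0, 0.009, 0, 0, 0], [0, 0, 0.009, 0, 0, 0]]]'

```text
clock: 5.85
tcp_pos: [0.5212, -0.1691, 0.1334]
orientation: [2.214, 2.228, 0.001]
contact_force: [-0.8, 0.7, -1.8]
grip_width: 0.0448
gripper_force: 33.6
```

```bash
python3 -c "
from h import *
to(.5203,-.168,.1286)"
```

```text
tcp [ 0.5212 -0.1691  0.1334] go [ 0.0011 -0.0009  0.0048] [0.0009 0.     0.006 ] F [-0.8  0.7 -1.8] w 0.0448 t 5.8
```

Call:
shift_gripper --motion '[[[0, 0, 0.001, 0, 0, 0], [0, 0, 0.002, 0, 0, 0], [0, 0, 0.003, 0, 0, 0], [0, 0, 0.003, 0, 0, 0]]]'

```text
clock: 6.25
tcp_pos: [0.5208, -0.169, 0.1297]
orientation: [-2.215, -2.228, 0.0]
contact_force: [0.8, -0.3, -0.8]
grip_width: 0.0449
gripper_force: 33.6
```

Call:
shift_gripper --motion '[[[0, 0, 0.001, 0, 0, 0], [0, 0, 0.002, 0, 0, 0], [0, 0, 0.002, 0, 0, 0]]]'

```text
clock: 6.55
tcp_pos: [0.5211, -0.1692, 0.1289]
orientation: [-2.215, -2.228, -0.001]
contact_force: [-1.8, 1.9, 10.9]
grip_width: 0.0451
gripper_force: 32.9
```

```bash
python3 -c "
from h import *
im,d=grab_frame('scene');cv2.imwrite('pics/v3.png',cv2.resize(im[150:340,230:390],None,fx=3.1,fy=3.1))"
```

```text
(no output)
```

View pics/v3.png

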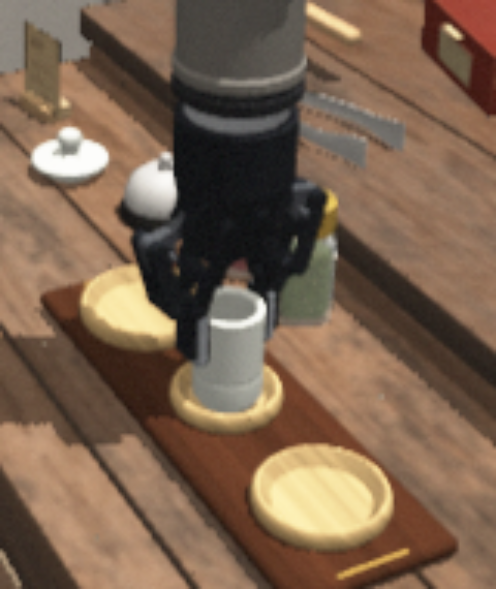

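The small pot stands in its well at (228,360), with contact felt at the predicted height. I'll release it and return to the stack for the medium pot.

Call:
shift_gripper --motion '[[[0, 0, 0, 0, 0, 0], [0, 0, 0, 0, 0, 0], [0, 0, 0, 0, 0, 0]]]' --jaw 0.065

```text
clock: 6.9
tcp_pos: [0.5209, -0.1691, 0.1278]
orientation: [2.215, 2.228, -0.0]
contact_force: [0.7, -0.3, 0.0]
grip_width: 0.0653
gripper_force: 0.0
```

Call:
shift_gripper --motion '[[[0, 0, -0.02, 0, 0, 0], [0, 0, -0.05, 0, 0, 0], [0, 0, -0.085, 0, 0, 0], [0.02, 0, -0.11, 0, 0, 0], [0.05, 0, -0.12, 0, 0, 0]]]' --jaw 0.08

```text
clock: 7.4
tcp_pos: [0.5214, -0.1208, 0.2505]
orientation: [2.217, 2.221, 0.004]
contact_force: [0.4, -0.0, -0.4]
grip_width: 0.08
gripper_force: 0.0
```

Call:
shift_gripper --motion '[[[0.05, -0.002, 0, 0, 0, 0], [0.1, -0.004, 0, 0, 0, 0], [0.15, -0.006, 0, 0, 0, 0], [0.2, -0.008, 0, 0, 0, 0], [0.25, -0.01, 0, 0, 0, 0]]]' --jaw 0.075

```text
clock: 7.9
tcp_pos: [0.5086, 0.1326, 0.248]
orientation: [2.215, 2.228, 0.001]
contact_force: [1.6, 0.0, -0.2]
grip_width: 0.0753
gripper_force: 0.0
```

Call:
shift_gripper --motion '[[[0.05, -0.002, 0, 0, 0, 0], [0.1, -0.004, 0, 0, 0, 0], [0.15, -0.006, 0, 0, 0, 0], [0.185, -0.008, 0, 0, 0, 0], [0.195, -0.01, 0, 0, 0, 0]]]' --jaw 0.075

```text
clock: 8.4
tcp_pos: [0.4964, 0.331, 0.2474]
orientation: [-2.206, -2.234, -0.001]
contact_force: [-0.2, 1.2, 0.2]
grip_width: 0.0749
gripper_force: 0.0
```

Call:
shift_gripper --motion '[[[0, 0, 0, 0, 0, 0], [0, 0, 0, 0, 0, 0], [0, 0, 0, 0, 0, 0]]]' --quiet true

```text
ok
```

```bash
python3 - <<'E'
from h import *
to(.5005,.325,.156)
for n in("scene","top"):
    im,d=grab_frame(n)
    P=cloud(n,im,d);h=cv2.cvtColor(im,cv2.COLOR_BGR2HSV);w=(h[...,1]<60)&(h[...,2]>90)
    for nm,lo,hi,x,y in[("med",.1,.112,.5,.325),("small",.085,.098,.52,-.172)]:
        q=P[w&(P[...,2]>lo)&(P[...,2]<hi)&(np.hypot(P[...,0]-x,P[...,1]-y)<.06)]
        if len(q)>5: print(n,nm,len(q),((q.min(0)+q.max(0))/2).round(4),(q.max(0)-q.min(0)).round(3))
E
```

```text
tcp [0.4986 0.3231 0.2479] go [0.0019 0.0019 0.0919] [0.     0.0009 0.0027] F [ 1.  -0.4  0.2] w 0.0748 t 8.7
scene med 161 [0.5025 0.3242 0.1051] [0.055 0.061 0.01 ]
scene small 222 [ 0.5224 -0.1721  0.0897] [0.046 0.047 0.009]
top med 113 [0.4987 0.32   0.106 ] [0.056 0.042 0.011]
top small 115 [ 0.5193 -0.1706  0.0916] [0.043 0.045 0.012]
```

Call:
shift_gripper --motion '[[[0, 0, 0.03, 0, 0, 0], [0.001, 0.001, 0.06, 0, 0, 0], [0.002, 0.002, 0.085, 0, 0, 0], [0.002, 0.002, 0.1, 0, 0, 0], [0.002, 0.002, 0.1, 0, 0, 0]]]'

```text
clock: 9.3
tcp_pos: [0.4992, 0.3263, 0.1461]
orientation: [-2.216, -2.227, 0.006]
contact_force: [-0.4, -0.1, 0.1]
grip_width: 0.0745
gripper_force: 0.0
```

Call:
shift_gripper --motion '[[[0, 0, 0, 0, 0, 0], [0, 0, 0, 0, 0, 0], [0, 0, 0, 0, 0, 0], [0, 0, 0, 0, 0, 0]]]' --jaw 0.05 --clamp_n 35

```text
clock: 9.7
tcp_pos: [0.5008, 0.3279, 0.1492]
orientation: [2.215, 2.227, 0.004]
contact_force: [1.7, -0.3, 5.2]
grip_width: 0.0565
gripper_force: 37.7
```

Call:
shift_gripper --motion '[[[0, 0, 0, 0, 0, 0], [0, 0, 0, 0, 0, 0], [0, 0, 0, 0, 0, 0]]]'

```text
clock: 10.0
tcp_pos: [0.501, 0.3278, 0.1491]
orientation: [2.215, 2.227, 0.004]
contact_force: [1.6, -0.5, 6.5]
grip_width: 0.0563
gripper_force: 37.9
```

Call:
shift_gripper --motion '[[[0, 0, -0.006, 0, 0, 0], [0, 0, -0.014, 0, 0, 0], [0, 0, -0.025, 0, 0, 0], [0, 0, -0.045, 0, 0, 0], [0, 0, -0.065, 0, 0, 0]]]'

```text
clock: 10.5
tcp_pos: [0.4995, 0.3275, 0.2139]
orientation: [-2.215, -2.228, 0.001]
contact_force: [-0.4, 0.4, -1.8]
grip_width: 0.0565
gripper_force: 37.6
```

Call:
shift_gripper --motion '[[[0, 0, -0.02, 0, 0, 0], [0, 0, -0.035, 0, 0, 0], [0, 0, -0.035, 0, 0, 0]]]'

```text
clock: 10.8
tcp_pos: [0.5008, 0.3282, 0.2505]
orientation: [2.215, 2.228, 0.007]
contact_force: [0.3, 0.3, -2.6]
grip_width: 0.0566
gripper_force: 37.7
```

```bash
python3 - <<'E'
from h import *
to(.508,-.284,.247)
im,d=grab_frame("scene");cv2.imwrite("pics/v4.png",cv2.resize(im[50:220,140:300],None,fx=3,fy=3))
E
```

```text
tcp [0.5008 0.3282 0.2505] go [-0.6123  0.0035  0.0017] [ 0.0031 -0.003   0.006 ] F [ 0.3  0.3 -2.6] w 0.0566 t 10.8
```

View pics/v4.png

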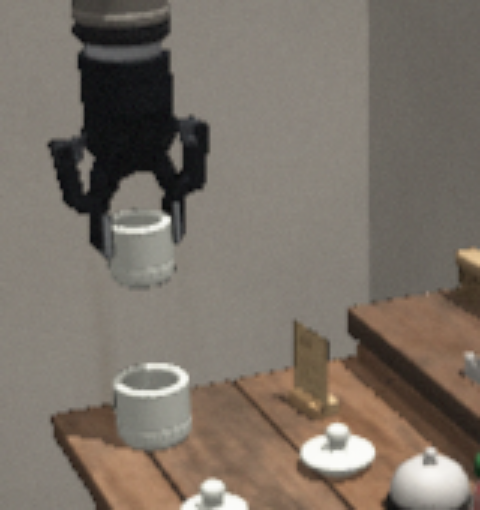

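The medium pot is held at (140,245), and the large pot stays put at (153,405). Next is the medium holder.

Call:
shift_gripper --motion '[[[-0.015, 0, 0, 0, 0, 0], [-0.04, 0.002, 0, 0, 0, 0], [-0.08, 0.004, 0, 0, 0, 0], [-0.12, 0.005, 0, 0, 0, 0], [-0.16, 0.006, 0, 0, 0, 0]]]'

```text
clock: 11.35
tcp_pos: [0.5059, 0.1646, 0.2467]
orientation: [-2.215, -2.227, 0.004]
contact_force: [0.2, 1.1, -1.6]
grip_width: 0.0566
gripper_force: 37.7
```

Call:
shift_gripper --motion '[[[-0.045, 0, 0, 0, 0, 0], [-0.09, 0, 0, 0, 0, 0], [-0.135, 0, 0, 0, 0, 0], [-0.18, 0, 0, 0, 0, 0], [-0.225, 0, 0, 0, 0, 0]]]'

```text
clock: 11.85
tcp_pos: [0.5065, -0.0601, 0.2469]
orientation: [-2.215, -2.226, 0.003]
contact_force: [1.2, 0.9, -2.3]
grip_width: 0.0563
gripper_force: 37.7
```

Call:
shift_gripper --motion '[[[-0.045, 0, 0, 0, 0, 0], [-0.09, 0, 0, 0, 0, 0], [-0.135, 0, 0, 0, 0, 0], [-0.175, 0, 0, 0, 0, 0], [-0.205, 0.001, 0, 0, 0, 0]]]'

```text
clock: 12.35
tcp_pos: [0.5079, -0.266, 0.2468]
orientation: [-2.218, -2.223, 0.003]
contact_force: [1.8, -0.2, -0.7]
grip_width: 0.0568
gripper_force: 37.7
```

Call:
shift_gripper --motion '[[[-0.015, 0, 0, 0, 0, 0], [-0.0215, 0, 0, 0, 0, 0], [-0.0215, 0, 0, 0, 0, 0], [-0.0215, 0, 0, 0, 0, 0]]]'

```text
clock: 12.75
tcp_pos: [0.5107, -0.2821, 0.2474]
orientation: [-2.212, -2.229, -0.001]
contact_force: [-0.0, 0.7, -1.2]
grip_width: 0.0562
gripper_force: 37.7
```

```bash
python3 - <<'E'
from h import *
to(.508,-.2835,.117)
for n in("scene",):
    im,d=grab_frame(n)
    P=cloud(n,im,d);h=cv2.cvtColor(im,cv2.COLOR_BGR2HSV);w=(h[...,1]<60)&(h[...,2]>90)
    q=P[w&(P[...,2]>.15)&(P[...,2]<.18)&(np.hypot(P[...,0]-.508,P[...,1]+.286)<.06)]
    print(n,len(q),((q.min(0)+q.max(0))/2).round(4),(q.max(0)-q.min(0)).round(3))
E
```

```text
tcp [ 0.5107 -0.2821  0.2474] go [-0.0016 -0.0026  0.1304] [-0.0008 -0.0014  0.0079] F [-0.   0.7 -1.2] w 0.0562 t 12.8
scene 377 [ 0.5083 -0.2876  0.1653] [0.051 0.052 0.029]
```

Call:
shift_gripper --motion '[[[0, -0.001, 0.03, 0, 0, 0], [-0.001, -0.002, 0.06, 0, 0, 0], [-0.001, -0.002, 0.09, 0, 0, 0], [-0.001, -0.002, 0.108, 0, 0, 0], [-0.001, -0.002, 0.115, 0, 0, 0]]]'

```text
clock: 13.3
tcp_pos: [0.5081, -0.2826, 0.131]
orientation: [-2.21, -2.228, 0.001]
contact_force: [0.4, -0.4, -0.9]
grip_width: 0.0565
gripper_force: 37.7
```

Call:
shift_gripper --motion '[[[0, 0, 0.003, 0, 0, 0], [0, 0, 0.006, 0, 0, 0], [0, 0, 0.009, 0, 0, 0], [0, 0, 0.009, 0, 0, 0]]]'

```text
clock: 13.7
tcp_pos: [0.5088, -0.2848, 0.1243]
orientation: [2.214, 2.228, 0.001]
contact_force: [0.3, 0.0, -1.6]
grip_width: 0.0565
gripper_force: 37.8
```

Call:
shift_gripper --motion '[[[0, 0, 0.001, 0, 0, 0], [0, 0, 0.002, 0, 0, 0], [0, 0, 0.003, 0, 0, 0], [0, 0, 0.003, 0, 0, 0]]]'

```text
clock: 14.1
tcp_pos: [0.5085, -0.2848, 0.1208]
orientation: [-2.215, -2.228, 0.0]
contact_force: [-0.6, -0.3, -2.0]
grip_width: 0.0565
gripper_force: 37.8
```

Call:
shift_gripper --motion '[[[0, 0, 0.001, 0, 0, 0], [0, 0, 0.002, 0, 0, 0], [0, 0, 0.003, 0, 0, 0], [0, 0, 0.003, 0, 0, 0]]]'

```text
clock: 14.5
tcp_pos: [0.5085, -0.2848, 0.1177]
orientation: [-2.215, -2.228, 0.0]
contact_force: [0.0, 0.1, -1.6]
grip_width: 0.0567
gripper_force: 37.8
```

Call:
shift_gripper --motion '[[[0, 0, 0.001, 0, 0, 0], [0, 0, 0.0015, 0, 0, 0], [0, 0, 0.0015, 0, 0, 0]]]'

```text
clock: 14.8
tcp_pos: [0.5086, -0.2849, 0.1165]
orientation: [-2.215, -2.228, -0.0]
contact_force: [-0.3, -0.3, 0.0]
grip_width: 0.0566
gripper_force: 37.9
```

```bash
python3 -c "
from h import *
im,d=grab_frame('scene');cv2.imwrite('pics/v5.png',cv2.resize(im[180:340,240:400],None,fx=3.2,fy=3.2))"
```

```text
(no output)
```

View pics/v5.png

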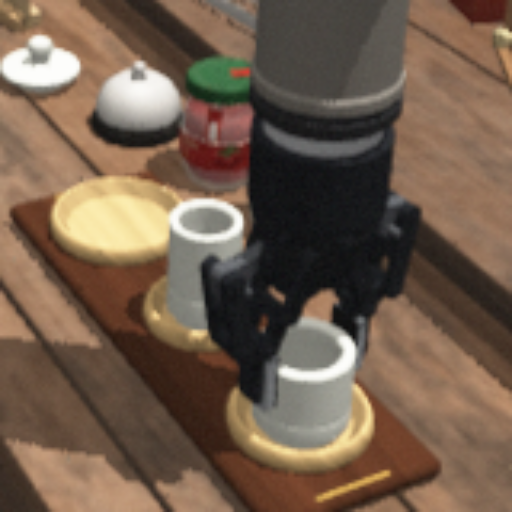

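The medium pot is in its well at (302,390), just touching the floor, and the small pot stands upright at (203,265). I'll lower one more millimetre, release and go to the large pot.

Call:
shift_gripper --motion '[[[0, 0, 0.0005, 0, 0, 0], [0, 0, 0.001, 0, 0, 0], [0, 0, 0.001, 0, 0, 0]]]'

```text
clock: 15.15
tcp_pos: [0.5087, -0.285, 0.1164]
orientation: [-2.215, -2.228, -0.001]
contact_force: [-2.9, 1.5, 10.7]
grip_width: 0.0567
gripper_force: 38.6
```

Call:
shift_gripper --motion '[[[0, 0, 0, 0, 0, 0], [0, 0, 0, 0, 0, 0], [0, 0, 0, 0, 0, 0]]]' --jaw 0.072

```text
clock: 15.45
tcp_pos: [0.5087, -0.2848, 0.1153]
orientation: [2.215, 2.228, -0.0]
contact_force: [-0.1, 1.2, -1.1]
grip_width: 0.0722
gripper_force: 0.0
```

Call:
shift_gripper --motion '[[[0, 0, -0.02, 0, 0, 0], [0, 0, -0.05, 0, 0, 0], [0, 0, -0.085, 0, 0, 0], [0, 0, -0.12, 0, 0, 0], [0.03, 0, -0.13, 0, 0, 0]]]' --jaw 0.085

```text
clock: 15.95
tcp_pos: [0.509, -0.2596, 0.2495]
orientation: [2.216, 2.215, 0.001]
contact_force: [0.9, 0.1, 0.2]
grip_width: 0.0847
gripper_force: 0.0
```

Call:
shift_gripper --motion '[[[0.05, -0.001, 0, 0, 0, 0], [0.1, -0.002, 0, 0, 0, 0], [0.15, -0.003, 0, 0, 0, 0], [0.2, -0.004, 0, 0, 0, 0], [0.25, -0.005, 0, 0, 0, 0]]]'

```text
clock: 16.45
tcp_pos: [0.5016, -0.003, 0.2455]
orientation: [2.215, 2.228, 0.001]
contact_force: [1.1, 0.3, 0.9]
grip_width: 0.085
gripper_force: 0.0
```

Call:
shift_gripper --motion '[[[0.05, -0.001, 0, 0, 0, 0], [0.1, -0.002, 0, 0, 0, 0], [0.15, -0.002, 0, 0, 0, 0], [0.2, -0.003, 0, 0, 0, 0], [0.25, -0.003, 0, 0, 0, 0]]]'

```text
clock: 16.95
tcp_pos: [0.497, 0.247, 0.2454]
orientation: [-2.215, -2.228, -0.0]
contact_force: [0.7, -0.6, 0.4]
grip_width: 0.0851
gripper_force: 0.0
```

Call:
shift_gripper --motion '[[[0.04, 0, 0, 0, 0, 0], [0.065, 0, 0, 0, 0, 0], [0.08, 0, 0, 0, 0, 0], [0.08, 0, 0, 0, 0, 0], [0.08, 0, 0, 0, 0, 0]]]'

```text
clock: 17.45
tcp_pos: [0.4973, 0.3233, 0.2452]
orientation: [2.216, 2.226, -0.002]
contact_force: [0.1, -0.4, 0.4]
grip_width: 0.0848
gripper_force: 0.0
```

```bash
python3 - <<'E'
from h import *
to(.5,.322,.097)
for n in("scene","top"):
    im,d=grab_frame(n)
    P=cloud(n,im,d);h=cv2.cvtColor(im,cv2.COLOR_BGR2HSV);w=(h[...,1]<60)&(h[...,2]>90)
    for nm,lo,hi,x,y in[("large",.05,.065,.5,.325),("small",.085,.098,.52,-.172),("med",.066,.08,.508,-.286)]:
        q=P[w&(P[...,2]>lo)&(P[...,2]<hi)&(np.hypot(P[...,0]-x,P[...,1]-y)<.06)]
        if len(q)>5: print(n,nm,len(q),((q.min(0)+q.max(0))/2).round(4),(q.max(0)-q.min(0)).round(3))
E
```

```text
tcp [0.4973 0.3233 0.2452] go [-0.0012  0.0027  0.1482] [-0.0002  0.0012  0.0044] F [ 0.1 -0.4  0.4] w 0.0848 t 17.4
scene large 205 [0.5005 0.3244 0.0556] [0.068 0.073 0.011]
scene small 220 [ 0.5229 -0.1724  0.0902] [0.045 0.048 0.01 ]
scene med 410 [ 0.5094 -0.2869  0.0719] [0.057 0.057 0.012]
top large 162 [0.4979 0.3218 0.0574] [0.066 0.058 0.014]
top small 114 [ 0.5193 -0.1705  0.0912] [0.043 0.046 0.012]
top med 183 [ 0.506  -0.2848  0.0729] [0.054 0.057 0.014]
```

Call:
shift_gripper --motion '[[[0, 0.001, 0.03, 0, 0, 0], [0.001, 0.002, 0.07, 0, 0, 0], [0.001, 0.002, 0.1, 0, 0, 0], [0.001, 0.002, 0.11, 0, 0, 0], [0.001, 0.002, 0.11, 0, 0, 0]]]'

```text
clock: 18.05
tcp_pos: [0.4988, 0.3244, 0.1345]
orientation: [2.217, 2.226, -0.004]
contact_force: [0.0, -0.7, -0.3]
grip_width: 0.0853
gripper_force: 0.0
```

```bash
python3 -c "
from h import *
to(.4995,.325,.099)"
```

```text
tcp [0.4988 0.3244 0.1345] go [0.0007 0.0008 0.0355] [-0.0018  0.0021  0.0042] F [ 0.  -0.7 -0.3] w 0.0853 t 18.1
```

Call:
shift_gripper --motion '[[[0, 0, 0.012, 0, 0, 0], [0, 0, 0.024, 0, 0, 0], [0, 0, 0.036, 0, 0, 0], [0, 0, 0.036, 0, 0, 0]]]'

```text
clock: 18.45
tcp_pos: [0.4981, 0.3256, 0.0978]
orientation: [-2.214, -2.228, 0.004]
contact_force: [0.2, 0.4, -0.4]
grip_width: 0.0851
gripper_force: 0.0
```

Call:
shift_gripper --motion '[[[0, 0, 0, 0, 0, 0], [0, 0, 0, 0, 0, 0], [0, 0, 0, 0, 0, 0], [0, 0, 0, 0, 0, 0]]]' --jaw 0.06 --clamp_n 45

```text
clock: 18.85
tcp_pos: [0.4996, 0.3261, 0.1002]
orientation: [2.215, 2.228, 0.002]
contact_force: [0.1, -1.3, 5.9]
grip_width: 0.0674
gripper_force: 51.1
```

Call:
shift_gripper --motion '[[[0, 0, 0, 0, 0, 0], [0, 0, 0, 0, 0, 0], [0, 0, 0, 0, 0, 0]]]'

```text
clock: 19.15
tcp_pos: [0.4996, 0.3261, 0.1002]
orientation: [2.215, 2.228, 0.002]
contact_force: [-0.4, -1.4, 7.1]
grip_width: 0.0674
gripper_force: 51.2
```

Call:
shift_gripper --motion '[[[0, 0, -0.006, 0, 0, 0], [0, 0, -0.016, 0, 0, 0], [0, 0, -0.035, 0, 0, 0], [0, 0, -0.06, 0, 0, 0], [0, 0, -0.09, 0, 0, 0]]]'

```text
clock: 19.65
tcp_pos: [0.4981, 0.3257, 0.1899]
orientation: [-2.214, -2.228, 0.004]
contact_force: [0.1, 0.3, -2.9]
grip_width: 0.0673
gripper_force: 51.3
```

Call:
shift_gripper --motion '[[[-0.01, 0, -0.01, 0, 0, 0], [-0.03, 0.002, -0.01, 0, 0, 0], [-0.065, 0.005, -0.01, 0, 0, 0], [-0.105, 0.01, -0.01, 0, 0, 0], [-0.145, 0.014, -0.01, 0, 0, 0]]]'

```text
clock: 20.15
tcp_pos: [0.5126, 0.1775, 0.1978]
orientation: [-2.215, -2.227, 0.005]
contact_force: [0.3, -1.4, -2.5]
grip_width: 0.0674
gripper_force: 51.3
```

Call:
shift_gripper --motion '[[[-0.04, 0.003, 0, 0, 0, 0], [-0.08, 0.006, 0, 0, 0, 0], [-0.12, 0.01, 0, 0, 0, 0], [-0.155, 0.013, 0, 0, 0, 0], [-0.19, 0.016, 0, 0, 0, 0]]]'

```text
clock: 20.65
tcp_pos: [0.5289, -0.0124, 0.1979]
orientation: [-2.216, -2.225, 0.004]
contact_force: [0.9, 0.5, -2.2]
grip_width: 0.0674
gripper_force: 51.3
```

Call:
shift_gripper --motion '[[[-0.03, 0.001, 0, 0, 0, 0], [-0.045, 0.002, 0, 0, 0, 0], [-0.048, 0.002, 0, 0, 0, 0], [-0.048, 0.002, 0, 0, 0, 0], [-0.048, 0.002, 0, 0, 0, 0]]]'

```text
clock: 21.15
tcp_pos: [0.5326, -0.0559, 0.1987]
orientation: [-2.213, -2.228, 0.001]
contact_force: [0.5, -0.3, -2.6]
grip_width: 0.0677
gripper_force: 51.3
```

```bash
python3 - <<'E'
from h import *
to(.532,-.0567,.1202)
im,d=grab_frame("scene");n="scene"
P=cloud(n,im,d);h=cv2.cvtColor(im,cv2.COLOR_BGR2HSV);w=(h[...,1]<60)&(h[...,2]>90)
q=P[w&(P[...,2]>.1)&(P[...,2]<.14)&(np.hypot(P[...,0]-.532,P[...,1]+.058)<.06)]
print(len(q),((q.min(0)+q.max(0))/2).round(4),(q.max(0)-q.min(0)).round(3))
E
```

```text
tcp [ 0.5326 -0.0559  0.1987] go [-0.0008 -0.0005  0.0785] [-0.0014 -0.0005  0.007 ] F [ 0.5 -0.3 -2.6] w 0.0677 t 21.1
532 [ 0.5342 -0.0585  0.12  ] [0.077 0.069 0.04 ]
```

Call:
shift_gripper --motion '[[[0, -0.001, 0.025, 0, 0, 0], [-0.001, -0.001, 0.05, 0, 0, 0], [-0.001, -0.001, 0.062, 0, 0, 0], [-0.001, -0.001, 0.067, 0, 0, 0], [-0.001, -0.001, 0.067, 0, 0, 0]]]'

```text
clock: 21.7
tcp_pos: [0.5322, -0.0573, 0.1322]
orientation: [-2.213, -2.229, 0.001]
contact_force: [-0.1, -1.0, -2.4]
grip_width: 0.067
gripper_force: 51.6
```

Call:
shift_gripper --motion '[[[0, 0, 0.003, 0, 0, 0], [0, 0, 0.006, 0, 0, 0], [0, 0, 0.008, 0, 0, 0], [0, 0, 0.008, 0, 0, 0]]]'

```text
clock: 22.1
tcp_pos: [0.5322, -0.0578, 0.1244]
orientation: [-2.215, -2.228, -0.0]
contact_force: [0.1, -0.4, -2.6]
grip_width: 0.0669
gripper_force: 51.6
```

Call:
shift_gripper --motion '[[[0, 0, 0.001, 0, 0, 0], [0, 0, 0.002, 0, 0, 0], [0, 0, 0.003, 0, 0, 0], [0, 0, 0.003, 0, 0, 0]]]'

```text
clock: 22.5
tcp_pos: [0.5321, -0.0578, 0.1213]
orientation: [-2.215, -2.228, 0.0]
contact_force: [-0.6, -0.2, -2.8]
grip_width: 0.0673
gripper_force: 51.6
```

Call:
shift_gripper --motion '[[[0, 0, 0.0005, 0, 0, 0], [0, 0, 0.001, 0, 0, 0], [0, 0, 0.001, 0, 0, 0]]]'

```text
clock: 22.8
tcp_pos: [0.5322, -0.0578, 0.1203]
orientation: [-2.215, -2.228, 0.0]
contact_force: [-0.2, -0.2, -2.8]
grip_width: 0.0671
gripper_force: 51.6
```

Call:
shift_gripper --motion '[[[0, 0, 0.0005, 0, 0, 0], [0, 0, 0.001, 0, 0, 0], [0, 0, 0.001, 0, 0, 0]]]'

```text
clock: 23.1
tcp_pos: [0.5323, -0.0578, 0.1202]
orientation: [-2.215, -2.228, -0.001]
contact_force: [-3.3, 1.2, 7.9]
grip_width: 0.0673
gripper_force: 52.6
```

```bash
python3 -c "
from h import *
im,d=grab_frame('scene');cv2.imwrite('pics/v6.png',cv2.resize(im[150:340,220:400],None,fx=3,fy=3))"
```

```text
(no output)
```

View pics/v6.png

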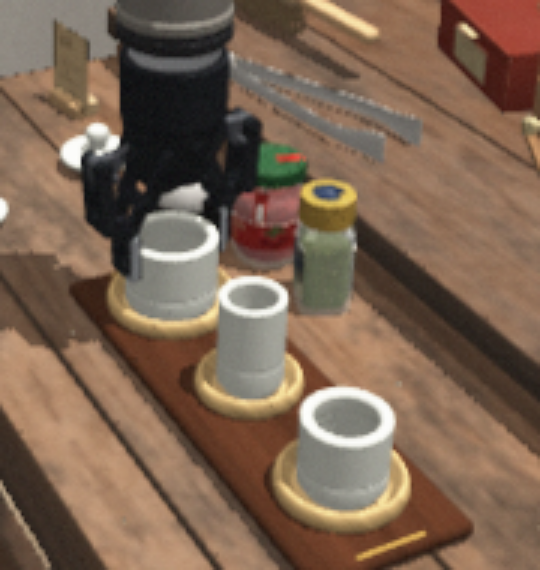

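All three pots stand in their holders: large (178,270), small (252,340) and medium (345,450). I'll release and go to the large lid.

Call:
shift_gripper --motion '[[[0, 0, 0, 0, 0, 0], [0, 0, 0, 0, 0, 0], [0, 0, 0, 0, 0, 0]]]' --jaw 0.085

```text
clock: 23.45
tcp_pos: [0.5324, -0.0578, 0.1194]
orientation: [2.215, 2.228, 0.0]
contact_force: [0.3, -0.1, -0.1]
grip_width: 0.0849
gripper_force: 0.0
```

Call:
shift_gripper --motion '[[[0, 0, -0.02, 0, 0, 0], [0, 0, -0.05, 0, 0, 0], [0, 0, -0.085, 0, 0, 0], [0, 0, -0.11, 0, 0, 0], [0, 0, -0.11, 0, 0, 0]]]'

```text
clock: 23.95
tcp_pos: [0.5342, -0.0581, 0.2327]
orientation: [2.212, 2.225, 0.008]
contact_force: [-0.2, 0.2, -0.3]
grip_width: 0.0851
gripper_force: 0.0
```

Call:
shift_gripper --motion '[[[0.04, 0.014, 0, 0, 0, 0], [0.08, 0.028, 0, 0, 0, 0], [0.12, 0.042, 0, 0, 0, 0], [0.16, 0.056, 0, 0, 0, 0], [0.2, 0.07, 0, 0, 0, 0]]]' --jaw 0.045

```text
clock: 24.45
tcp_pos: [0.601, 0.1443, 0.2283]
orientation: [-2.214, -2.228, 0.002]
contact_force: [0.9, -0.3, 0.9]
grip_width: 0.0448
gripper_force: 0.0
```

Call:
shift_gripper --motion '[[[0.03, 0.008, 0, 0, 0, 0], [0.042, 0.011, 0, 0, 0, 0], [0.042, 0.011, 0, 0, 0, 0], [0.042, 0.011, 0, 0, 0, 0], [0.042, 0.011, 0, 0, 0, 0]]]'

```text
clock: 24.95
tcp_pos: [0.6117, 0.1819, 0.2293]
orientation: [2.218, 2.224, -0.002]
contact_force: [-0.3, -0.2, -0.3]
grip_width: 0.0452
gripper_force: 0.0
```

```bash
python3 - <<'E'
from h import *
to(.6135,.1845,.092)
for n in("scene","top"):
    im,d=grab_frame(n)
    P=cloud(n,im,d);h=cv2.cvtColor(im,cv2.COLOR_BGR2HSV);w=(h[...,1]<60)&(h[...,2]>90)
    for nm,lo,hi,x,y in[("large",.066,.085,.532,-.058),("lidL",.005,.02,.613,.184),("lidLknob",.024,.045,.613,.184),("lidM",.005,.02,.473,.15),("lidMknob",.024,.045,.473,.15)]:
        q=P[w&(P[...,2]>lo)&(P[...,2]<hi)&(np.hypot(P[...,0]-x,P[...,1]-y)<.05)]
        if len(q)>5: print(n,nm,len(q),((q.min(0)+q.max(0))/2).round(4),(q.max(0)-q.min(0)).round(3))
E
```

```text
tcp [0.6117 0.1819 0.2293] go [0.0027 0.0019 0.1373] [-0.0004  0.0012  0.0028] F [-0.3 -0.2 -0.3] w 0.0452 t 24.9
scene large 412 [ 0.5324 -0.0591  0.0738] [0.068 0.069 0.015]
scene lidL 217 [0.6117 0.1831 0.0124] [0.063 0.068 0.015]
scene lidLknob 51 [0.6135 0.1809 0.0332] [0.02  0.024 0.017]
scene lidM 179 [0.4754 0.1479 0.0126] [0.054 0.055 0.015]
scene lidMknob 57 [0.4738 0.1461 0.0327] [0.018 0.024 0.017]
top large 221 [ 0.5291 -0.057   0.0755] [0.068 0.067 0.018]
top lidL 136 [0.6097 0.166  0.0128] [0.058 0.028 0.014]
top lidLknob 6 [0.6083 0.1763 0.0335] [0.008 0.003 0.012]
top lidM 165 [0.4735 0.1461 0.0128] [0.057 0.04  0.014]
top lidMknob 48 [0.4709 0.1513 0.0382] [0.019 0.02  0.013]
```

Call:
shift_gripper --motion '[[[0, 0, 0.04, 0, 0, 0], [0.001, 0.001, 0.08, 0, 0, 0], [0.002, 0.001, 0.105, 0, 0, 0], [0.002, 0.001, 0.115, 0, 0, 0], [0.002, 0.001, 0.115, 0, 0, 0]]]' --jaw 0.036

```text
clock: 25.55
tcp_pos: [0.6122, 0.1857, 0.1135]
orientation: [-2.215, -2.227, 0.004]
contact_force: [-0.6, -0.3, 1.1]
grip_width: 0.0358
gripper_force: 0.0
```

```bash
python3 -c "
from h import *
to(.6125,.1835,.094)"
```

```text
tcp [0.6122 0.1857 0.1135] go [-0.0022  0.0003  0.0195] [-0.002   0.0011  0.0051] F [-0.6 -0.3  1.1] w 0.0358 t 25.6
```

Call:
shift_gripper --motion '[[[0, 0, 0.005, 0, 0, 0], [0, 0, 0.01, 0, 0, 0], [0, 0, 0.015, 0, 0, 0], [0, 0, 0.017, 0, 0, 0], [0, 0, 0.017, 0, 0, 0]]]'

```text
clock: 26.05
tcp_pos: [0.6127, 0.1867, 0.0973]
orientation: [-2.215, -2.228, 0.0]
contact_force: [-0.9, 0.4, -0.3]
grip_width: 0.0361
gripper_force: 0.0
```

```bash
python3 -c "
from h import *
to(.6125,.1835,.094)
im,d=grab_frame('scene');cv2.imwrite('pics/v7.png',cv2.resize(im[110:240,200:310],None,fx=4.5,fy=4.5,interpolation=cv2.INTER_CUBIC))"
```

```text
tcp [0.6127 0.1867 0.0973] go [-0.0032 -0.0002  0.0033] [-0.0002  0.      0.0061] F [-0.9  0.4 -0.3] w 0.0361 t 26.1
```

View pics/v7.png

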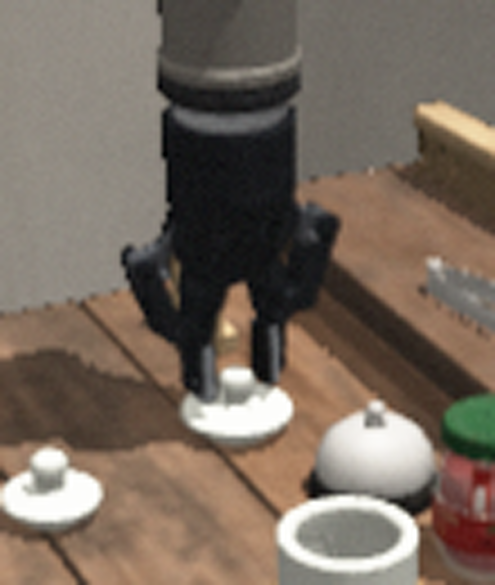

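The knob at (238,385) sits between the fingertips at (203,393) and (267,380), and the bell and card are untouched. I'll lower 3 mm and grip.

Call:
shift_gripper --motion '[[[-0.0025, 0, 0.0015, 0, 0, 0], [-0.0025, 0, 0.003, 0, 0, 0], [-0.0025, 0, 0.003, 0, 0, 0], [-0.0025, 0, 0.003, 0, 0, 0]]]'

```text
clock: 26.5
tcp_pos: [0.6128, 0.1842, 0.0944]
orientation: [-2.215, -2.228, -0.0]
contact_force: [-0.0, -0.2, 0.6]
grip_width: 0.0357
gripper_force: 0.0
```

Call:
shift_gripper --motion '[[[0, 0, 0, 0, 0, 0], [0, 0, 0, 0, 0, 0], [0, 0, 0, 0, 0, 0], [0, 0, 0, 0, 0, 0]]]' --jaw 0.01 --clamp_n 40

```text
clock: 26.9
tcp_pos: [0.6129, 0.1842, 0.0946]
orientation: [2.215, 2.228, 0.001]
contact_force: [-0.2, -0.1, 1.7]
grip_width: 0.019
gripper_force: 39.0
```

Call:
shift_gripper --motion '[[[0, 0, 0, 0, 0, 0], [0, 0, 0, 0, 0, 0], [0, 0, 0, 0, 0, 0]]]'

```text
clock: 27.2
tcp_pos: [0.6129, 0.1843, 0.0945]
orientation: [2.215, 2.228, 0.001]
contact_force: [0.1, -0.2, 2.1]
grip_width: 0.0189
gripper_force: 39.0
```

Call:
shift_gripper --motion '[[[0, 0, -0.005, 0, 0, 0], [0, 0, -0.012, 0, 0, 0], [0, 0, -0.025, 0, 0, 0], [0, 0, -0.025, 0, 0, 0], [0, 0, -0.025, 0, 0, 0]]]'

```text
clock: 27.7
tcp_pos: [0.6131, 0.1843, 0.1201]
orientation: [2.215, 2.228, 0.002]
contact_force: [0.2, -0.6, -0.7]
grip_width: 0.019
gripper_force: 39.1
```

Call:
shift_gripper --motion '[[[0, 0, -0.02, 0, 0, 0], [0, 0, -0.05, 0, 0, 0], [0, 0, -0.08, 0, 0, 0], [-0.015, -0.005, -0.1, 0, 0, 0], [-0.045, -0.015, -0.11, 0, 0, 0]]]'

```text
clock: 28.2
tcp_pos: [0.5989, 0.1418, 0.2312]
orientation: [2.209, 2.233, 0.006]
contact_force: [0.4, -0.9, -0.6]
grip_width: 0.0192
gripper_force: 39.2
```

Call:
shift_gripper --motion '[[[-0.04, -0.014, 0, 0, 0, 0], [-0.08, -0.028, 0, 0, 0, 0], [-0.12, -0.041, 0, 0, 0, 0], [-0.155, -0.053, 0, 0, 0, 0], [-0.18, -0.062, 0, 0, 0, 0]]]'

```text
clock: 28.7
tcp_pos: [0.5357, -0.0441, 0.2293]
orientation: [-2.218, -2.225, 0.001]
contact_force: [0.2, -0.2, -0.9]
grip_width: 0.0194
gripper_force: 39.2
```

Call:
shift_gripper --motion '[[[-0.013, -0.003, 0, 0, 0, 0], [-0.017, -0.004, 0, 0, 0, 0], [-0.017, -0.004, 0, 0, 0, 0], [-0.017, -0.004, 0, 0, 0, 0]]]'

```text
clock: 29.1
tcp_pos: [0.5339, -0.0565, 0.2292]
orientation: [-2.212, -2.23, -0.001]
contact_force: [0.5, -0.0, -1.4]
grip_width: 0.0193
gripper_force: 39.2
```

```bash
cat >> h.py <<'E'
def look(specs,cams=("scene","top")):
    for n in cams:
        im,d=grab_frame(n);P=cloud(n,im,d);h=cv2.cvtColor(im,cv2.COLOR_BGR2HSV);w=(h[...,1]<60)&(h[...,2]>90)
        for nm,lo,hi,x,y in specs:
            q=P[w&(P[...,2]>lo)&(P[...,2]<hi)&(np.hypot(P[...,0]-x,P[...,1]-y)<.05)]
            if len(q)>5: print(n,nm,len(q),((q.min(0)+q.max(0))/2).round(4),(q.max(0)-q.min(0)).round(3))
    return im
E
python3 - <<'E'
from h import *
to(.532,-.0575,.1625)
look([("pot",.066,.085,.532,-.058),("lid",.14,.155,.532,-.058)])
im,d=grab_frame('scene');cv2.imwrite('pics/v8.png',cv2.resize(im[130:270,215:355],None,fx=4,fy=4,interpolation=cv2.INTER_CUBIC))
E
```

```text
tcp [ 0.5339 -0.0565  0.2292] go [-0.001  -0.0019  0.0667] [ 0.0001 -0.0006  0.0083] F [ 0.5 -0.  -1.4] w 0.0193 t 29.1
scene pot 420 [ 0.5323 -0.0595  0.0736] [0.068 0.071 0.015]
scene lid 317 [ 0.5346 -0.0597  0.1475] [0.066 0.066 0.015]
```

View pics/v8.png

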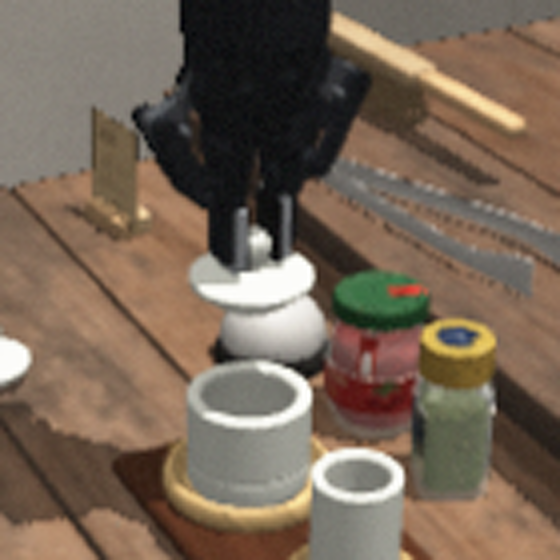

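The lid is held level at (252,278), above the large pot at (250,395). It needs about -2 mm in x before lowering in stages.

Call:
shift_gripper --motion '[[[0, -0.001, 0.02, 0, 0, 0], [-0.0005, -0.002, 0.035, 0, 0, 0], [-0.0005, -0.002, 0.042, 0, 0, 0], [-0.0005, -0.002, 0.045, 0, 0, 0], [-0.0005, -0.002, 0.045, 0, 0, 0]]]'

```text
clock: 29.75
tcp_pos: [0.5315, -0.0585, 0.1844]
orientation: [-2.214, -2.228, 0.0]
contact_force: [-0.0, 0.1, -0.7]
grip_width: 0.0187
gripper_force: 39.2
```

```bash
python3 -c "
from h import *
to(.532,-.0575,.1625)
look([('pot',.066,.078,.532,-.058),('lid',.096,.108,.532,-.058)],('scene',))"
```

```text
tcp [ 0.5315 -0.0585  0.1844] go [0.001  0.0006 0.0219] [-0.0001  0.      0.0064] F [-0.   0.1 -0.7] w 0.0187 t 29.8
scene pot 213 [ 0.5313 -0.0622  0.072 ] [0.066 0.064 0.012]
scene lid 251 [ 0.5313 -0.0614  0.1021] [0.066 0.063 0.012]
```

Call:
shift_gripper --motion '[[[0, 0, 0.004, 0, 0, 0], [0, 0, 0.008, 0, 0, 0], [0, 0, 0.011, 0, 0, 0], [0, 0, 0.013, 0, 0, 0], [0, 0, 0.013, 0, 0, 0]]]'

```text
clock: 30.3
tcp_pos: [0.531, -0.0588, 0.1711]
orientation: [-2.215, -2.228, 0.001]
contact_force: [0.1, 0.6, -1.2]
grip_width: 0.0187
gripper_force: 39.2
```

Call:
shift_gripper --motion '[[[0, 0, 0.002, 0, 0, 0], [0, 0, 0.004, 0, 0, 0], [0, 0, 0.006, 0, 0, 0], [0, 0, 0.006, 0, 0, 0]]]'

```text
clock: 30.7
tcp_pos: [0.5311, -0.0588, 0.1651]
orientation: [-2.214, -2.228, 0.001]
contact_force: [-0.3, 0.5, -0.4]
grip_width: 0.0192
gripper_force: 39.2
```

Call:
shift_gripper --motion '[[[0, 0, 0.001, 0, 0, 0], [0, 0, 0.002, 0, 0, 0], [0, 0, 0.002, 0, 0, 0]]]'

```text
clock: 31.0
tcp_pos: [0.5312, -0.0588, 0.1633]
orientation: [-2.215, -2.228, 0.0]
contact_force: [0.6, 0.2, -0.3]
grip_width: 0.0187
gripper_force: 39.2
```

Call:
shift_gripper --motion '[[[0, 0, 0.0005, 0, 0, 0], [0, 0, 0.001, 0, 0, 0], [0, 0, 0.001, 0, 0, 0]]]'

```text
clock: 31.3
tcp_pos: [0.5314, -0.0588, 0.1626]
orientation: [2.215, 2.228, 0.0]
contact_force: [0.0, 0.4, 1.2]
grip_width: 0.0188
gripper_force: 39.4
```

Call:
shift_gripper --motion '[[[0, 0, 0.0005, 0, 0, 0], [0, 0, 0.001, 0, 0, 0], [0, 0, 0.001, 0, 0, 0]]]'

```text
clock: 31.6
tcp_pos: [0.5315, -0.0588, 0.1623]
orientation: [-2.215, -2.228, -0.001]
contact_force: [-3.7, -0.2, 10.4]
grip_width: 0.0193
gripper_force: 40.3
```

Seated at the predicted height (0.1623 m). I'll open slightly, rise and go to the medium lid.

Call:
shift_gripper --motion '[[[0, 0, 0, 0, 0, 0], [0, 0, 0, 0, 0, 0], [0, 0, 0, 0, 0, 0]]]' --jaw 0.036

```text
clock: 31.9
tcp_pos: [0.5312, -0.0588, 0.1612]
orientation: [-2.215, -2.228, 0.0]
contact_force: [-0.6, -0.4, -0.6]
grip_width: 0.0361
gripper_force: 0.0
```

Call:
shift_gripper --motion '[[[0, 0, -0.015, 0, 0, 0], [0, 0, -0.035, 0, 0, 0], [0, 0, -0.06, 0, 0, 0], [0, 0, -0.07, 0, 0, 0], [0.02, -0.005, -0.07, 0, 0, 0]]]'

```text
clock: 32.4
tcp_pos: [0.5273, -0.0412, 0.233]
orientation: [2.217, 2.221, 0.003]
contact_force: [1.0, 0.3, 0.2]
grip_width: 0.0361
gripper_force: 0.0
```

Call:
shift_gripper --motion '[[[0.04, -0.012, 0, 0, 0, 0], [0.08, -0.024, 0, 0, 0, 0], [0.12, -0.036, 0, 0, 0, 0], [0.155, -0.046, 0, 0, 0, 0], [0.18, -0.053, 0, 0, 0, 0]]]'

```text
clock: 32.9
tcp_pos: [0.4708, 0.1435, 0.2308]
orientation: [-2.211, -2.231, 0.0]
contact_force: [0.7, 0.2, -0.1]
grip_width: 0.036
gripper_force: 0.0
```

Call:
shift_gripper --motion '[[[0.005, 0, 0.03, 0, 0, 0], [0.008, -0.001, 0.06, 0, 0, 0], [0.008, -0.001, 0.09, 0, 0, 0], [0.008, -0.001, 0.105, 0, 0, 0], [0.008, -0.001, 0.105, 0, 0, 0]]]'

```text
clock: 33.4
tcp_pos: [0.4694, 0.1483, 0.124]
orientation: [-2.214, -2.227, 0.008]
contact_force: [-0.2, 0.0, 0.3]
grip_width: 0.036
gripper_force: 0.0
```

```bash
python3 - <<'E'
from h import *
to(.4725,.149,.0945)
look([("lidL",.075,.09,.532,-.058),("lidLk",.094,.11,.532,-.058),("lidMknob",.024,.045,.473,.15)])
im,d=grab_frame('scene');cv2.imwrite('pics/v9.png',cv2.resize(im[110:280,175:315],None,fx=3.5,fy=3.5,interpolation=cv2.INTER_CUBIC))
E
```

```text
tcp [0.4694 0.1483 0.124 ] go [0.0008 0.0032 0.0295] [-0.0044  0.0024  0.0062] F [-0.2  0.   0.3] w 0.036 t 33.4
scene lidL 433 [ 0.5316 -0.0608  0.0825] [0.066 0.068 0.015]
scene lidLk 71 [ 0.5317 -0.0611  0.1012] [0.019 0.019 0.014]
scene lidMknob 57 [0.4733 0.1477 0.0323] [0.017 0.021 0.016]
top lidL 434 [ 0.5296 -0.0567  0.0825] [0.066 0.067 0.015]
top lidLk 48 [ 0.529  -0.0583  0.1034] [0.019 0.019 0.013]
```

View pics/v9.png

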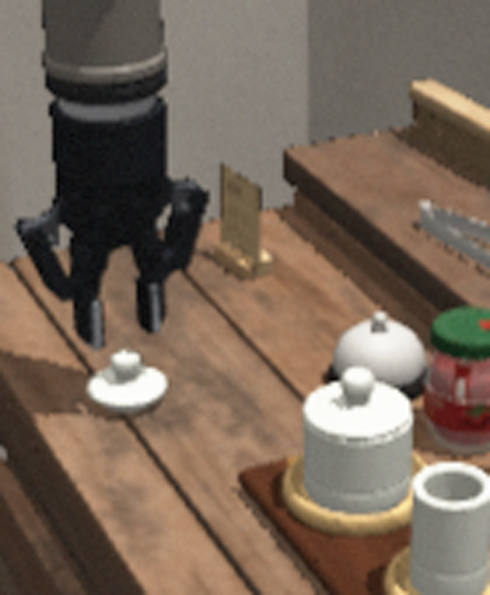

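The large lid is seated at (357,410). The gripper is above the medium lid's knob at (126,362), about 3 mm short in x.

Call:
shift_gripper --motion '[[[0.001, 0.002, 0.008, 0, 0, 0], [0.001, 0.003, 0.016, 0, 0, 0], [0.001, 0.003, 0.022, 0, 0, 0], [0.001, 0.003, 0.025, 0, 0, 0], [0.001, 0.003, 0.025, 0, 0, 0]]]'

```text
clock: 34.05
tcp_pos: [0.4737, 0.1497, 0.1009]
orientation: [-2.215, -2.228, 0.002]
contact_force: [-0.3, -0.2, 0.3]
grip_width: 0.0357
gripper_force: 0.0
```

Call:
shift_gripper --motion '[[[0, 0, 0, 0, 0, 0], [0, 0, 0, 0, 0, 0]]]'

```text
clock: 34.25
tcp_pos: [0.4741, 0.1499, 0.1016]
orientation: [2.215, 2.228, 0.001]
contact_force: [0.8, 0.4, 0.2]
grip_width: 0.036
gripper_force: 0.0
```

```bash
python3 -c "
from h import *
to(.4725,.149,.0945)"
```

```text
tcp [0.4741 0.1499 0.1016] go [-0.0009 -0.0016  0.0071] [ 0.0003 -0.0002  0.0059] F [0.8 0.4 0.2] w 0.036 t 34.2
```

Call:
shift_gripper --motion '[[[-0.001, -0.0015, 0.003, 0, 0, 0], [-0.001, -0.0015, 0.006, 0, 0, 0], [-0.001, -0.0015, 0.007, 0, 0, 0], [-0.001, -0.0015, 0.007, 0, 0, 0]]]'

```text
clock: 34.65
tcp_pos: [0.4724, 0.1488, 0.0942]
orientation: [-2.215, -2.228, 0.001]
contact_force: [0.0, 0.2, 0.5]
grip_width: 0.0359
gripper_force: 0.0
```

Call:
shift_gripper --motion '[[[0, 0, 0, 0, 0, 0], [0, 0, 0, 0, 0, 0], [0, 0, 0, 0, 0, 0], [0, 0, 0, 0, 0, 0]]]' --jaw 0.01 --clamp_n 40

```text
clock: 35.05
tcp_pos: [0.4726, 0.1489, 0.0945]
orientation: [2.215, 2.228, 0.0]
contact_force: [0.0, -0.6, 1.2]
grip_width: 0.019
gripper_force: 39.0
```

Call:
shift_gripper --motion '[[[0, 0, 0, 0, 0, 0], [0, 0, 0, 0, 0, 0], [0, 0, 0, 0, 0, 0]]]'

```text
clock: 35.35
tcp_pos: [0.4726, 0.1489, 0.0945]
orientation: [2.215, 2.228, 0.0]
contact_force: [0.1, -0.4, 1.7]
grip_width: 0.0191
gripper_force: 39.0
```

Call:
shift_gripper --motion '[[[0, 0, -0.005, 0, 0, 0], [0, 0, -0.012, 0, 0, 0], [0, 0, -0.03, 0, 0, 0], [0, 0, -0.06, 0, 0, 0], [0, 0, -0.1, 0, 0, 0]]]'

```text
clock: 35.85
tcp_pos: [0.4714, 0.1484, 0.1947]
orientation: [-2.214, -2.227, 0.005]
contact_force: [0.6, -0.3, -0.7]
grip_width: 0.0193
gripper_force: 39.1
```

Call:
shift_gripper --motion '[[[-0.01, 0.001, -0.025, 0, 0, 0], [-0.03, 0.003, -0.035, 0, 0, 0], [-0.065, 0.006, -0.035, 0, 0, 0], [-0.105, 0.01, -0.035, 0, 0, 0], [-0.145, 0.013, -0.035, 0, 0, 0]]]'

```text
clock: 36.35
tcp_pos: [0.4863, 0.0028, 0.2301]
orientation: [2.213, 2.229, 0.002]
contact_force: [1.2, 0.0, -1.1]
grip_width: 0.0191
gripper_force: 39.1
```

```bash
python3 -c "
from h import *
to(.5075,-.285,.22)"
```

```text
tcp [0.4863 0.0028 0.2301] go [-0.2879  0.0192  0.01  ] [ 0.0008 -0.0006  0.007 ] F [ 1.2  0.  -1.1] w 0.0191 t 36.4
```

Call:
shift_gripper --motion '[[[-0.04, 0.003, 0, 0, 0, 0], [-0.08, 0.006, 0, 0, 0, 0], [-0.12, 0.008, 0, 0, 0, 0], [-0.16, 0.011, 0, 0, 0, 0], [-0.2, 0.013, 0, 0, 0, 0]]]'

```text
clock: 36.85
tcp_pos: [0.5003, -0.1975, 0.2299]
orientation: [-2.215, -2.228, -0.001]
contact_force: [0.2, -0.4, -0.6]
grip_width: 0.0188
gripper_force: 39.1
```

Call:
shift_gripper --motion '[[[-0.04, 0.002, 0, 0, 0, 0], [-0.07, 0.004, 0, 0, 0, 0], [-0.088, 0.005, 0, 0, 0, 0], [-0.088, 0.005, 0, 0, 0, 0], [-0.088, 0.005, 0, 0, 0, 0]]]'

```text
clock: 37.35
tcp_pos: [0.5058, -0.2835, 0.2294]
orientation: [-2.215, -2.227, -0.0]
contact_force: [-0.9, 0.8, -1.0]
grip_width: 0.0189
gripper_force: 39.1
```

Call:
shift_gripper --motion '[[[0, 0, 0.015, 0, 0, 0], [0, 0, 0.035, 0, 0, 0], [0, 0, 0.045, 0, 0, 0], [0, 0, 0.045, 0, 0, 0], [0, 0, 0.045, 0, 0, 0]]]'

```text
clock: 37.85
tcp_pos: [0.5062, -0.2835, 0.1843]
orientation: [-2.214, -2.228, 0.0]
contact_force: [-0.5, 0.1, -0.2]
grip_width: 0.0191
gripper_force: 39.1
```

```bash
python3 -c "
from h import *
to(.5075,-.285,.1585)
look([('pot',.062,.074,.508,-.285),('lid',.094,.11,.508,-.285)],('scene','top'))"
```

```text
tcp [ 0.5062 -0.2835  0.1843] go [-0.0015  0.0013  0.0258] [-0.0005 -0.0002  0.0066] F [-0.5  0.1 -0.2] w 0.0191 t 37.9
scene pot 277 [ 0.5097 -0.2897  0.068 ] [0.057 0.053 0.012]
scene lid 319 [ 0.5064 -0.2827  0.1045] [0.053 0.055 0.011]
top pot 33 [ 0.5062 -0.2698  0.0685] [0.054 0.028 0.011]
top lid 137 [ 0.505  -0.2696  0.1036] [0.05  0.033 0.013]
```

Call:
shift_gripper --motion '[[[-0.002, 0.0015, 0.002, 0, 0, 0], [-0.003, 0.0025, 0.006, 0, 0, 0], [-0.003, 0.0025, 0.01, 0, 0, 0], [-0.003, 0.0025, 0.01, 0, 0, 0], [-0.003, 0.0025, 0.01, 0, 0, 0]]]'

```text
clock: 38.45
tcp_pos: [0.5084, -0.2869, 0.1741]
orientation: [-2.215, -2.228, 0.0]
contact_force: [-0.5, 0.3, -0.1]
grip_width: 0.0191
gripper_force: 39.1
```

```bash
python3 -c "
from h import *
im=look([('pot',.062,.074,.508,-.285),('lid',.087,.099,.508,-.285)],('scene',))
cv2.imwrite('pics/v10.png',cv2.resize(im[200:345,260:400],None,fx=4,fy=4,interpolation=cv2.INTER_CUBIC))"
```

```text
scene pot 211 [ 0.5076 -0.29    0.0681] [0.055 0.051 0.012]
scene lid 308 [ 0.5095 -0.2874  0.094 ] [0.054 0.053 0.01 ]
```

View pics/v10.png

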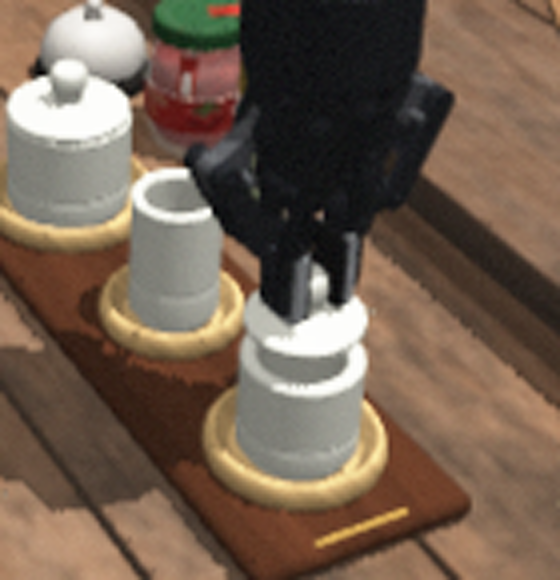

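The lid at (307,320) is centred over the pot at (303,365) to about 1 mm, and everything else stands well. I'll lower it.

Call:
shift_gripper --motion '[[[0, -0.0005, 0.003, 0, 0, 0], [0, -0.0005, 0.006, 0, 0, 0], [0, -0.0005, 0.008, 0, 0, 0], [0, -0.0005, 0.01, 0, 0, 0], [0, -0.0005, 0.01, 0, 0, 0]]]'

```text
clock: 39.0
tcp_pos: [0.5079, -0.2868, 0.164]
orientation: [-2.214, -2.228, 0.0]
contact_force: [-0.6, 0.1, 0.4]
grip_width: 0.0193
gripper_force: 39.1
```

Call:
shift_gripper --motion '[[[0, 0, 0.002, 0, 0, 0], [0, 0, 0.004, 0, 0, 0], [0, 0, 0.0045, 0, 0, 0], [0, 0, 0.0045, 0, 0, 0]]]'

```text
clock: 39.4
tcp_pos: [0.508, -0.2869, 0.1598]
orientation: [-2.215, -2.228, 0.0]
contact_force: [-0.1, 0.0, 0.1]
grip_width: 0.0192
gripper_force: 39.1
```

Call:
shift_gripper --motion '[[[0, 0, 0.0005, 0, 0, 0], [0, 0, 0.001, 0, 0, 0], [0, 0, 0.001, 0, 0, 0]]]'

```text
clock: 39.7
tcp_pos: [0.5082, -0.287, 0.1591]
orientation: [2.215, 2.228, 0.0]
contact_force: [0.1, 0.2, 1.2]
grip_width: 0.0189
gripper_force: 39.4
```

Now a final small press to contact, then release, rise and check.

Call:
shift_gripper --motion '[[[0, 0, 0.0005, 0, 0, 0], [0, 0, 0.001, 0, 0, 0], [0, 0, 0.001, 0, 0, 0]]]'

```text
clock: 40.0
tcp_pos: [0.5084, -0.2871, 0.1587]
orientation: [2.214, 2.228, 0.001]
contact_force: [-1.8, 0.4, 7.7]
grip_width: 0.0189
gripper_force: 39.9
```

Call:
shift_gripper --motion '[[[0, 0, 0, 0, 0, 0], [0, 0, 0, 0, 0, 0], [0, 0, 0, 0, 0, 0]]]' --jaw 0.036

```text
clock: 40.3
tcp_pos: [0.508, -0.2868, 0.1577]
orientation: [-2.215, -2.228, 0.0]
contact_force: [-0.5, -0.2, 0.3]
grip_width: 0.0363
gripper_force: 0.0
```

Call:
shift_gripper --motion '[[[0, 0, -0.015, 0, 0, 0], [0, 0, -0.035, 0, 0, 0], [0, 0, -0.07, 0, 0, 0], [0.02, -0.01, -0.11, 0, 0, 0], [0.06, -0.02, -0.15, 0, 0, 0]]]'

```text
clock: 40.8
tcp_pos: [0.4884, -0.2343, 0.3055]
orientation: [2.218, 2.221, -0.001]
contact_force: [1.2, 0.1, 1.1]
grip_width: 0.0359
gripper_force: 0.0
```

Call:
shift_gripper --motion '[[[0.05, 0, -0.02, 0, 0, 0], [0.1, 0, -0.02, 0, 0, 0], [0.15, 0, -0.02, 0, 0, 0], [0.2, 0, -0.02, 0, 0, 0], [0.25, 0, -0.02, 0, 0, 0]]]'

```text
clock: 41.3
tcp_pos: [0.4872, 0.0158, 0.324]
orientation: [2.215, 2.227, 0.003]
contact_force: [0.4, 0.7, -0.5]
grip_width: 0.0362
gripper_force: 0.0
```

Call:
shift_gripper --motion '[[[0.05, 0, 0, 0, 0, 0], [0.1, 0, 0, 0, 0, 0], [0.1, 0, 0, 0, 0, 0], [0.1, 0, 0, 0, 0, 0]]]'

```text
clock: 41.7
tcp_pos: [0.4869, 0.115, 0.3234]
orientation: [2.212, 2.231, 0.001]
contact_force: [-0.2, -1.6, 0.6]
grip_width: 0.0358
gripper_force: 0.0
```

```bash
python3 - <<'E'
from h import *
look([("lidL",.075,.09,.532,-.058),("lidM",.07,.088,.508,-.286),("lidMk",.088,.11,.508,-.286),("small",.085,.098,.52,-.172),("bell",.01,.05,.637,.08)])
im,d=grab_frame('scene');cv2.imwrite('pics/v11.png',cv2.resize(im[140:340,180:400],None,fx=2.9,fy=2.9,interpolation=cv2.INTER_CUBIC))
E
```

```text
scene lidL 440 [ 0.5316 -0.0591  0.0823] [0.068 0.068 0.014]
scene lidM 533 [ 0.5086 -0.2873  0.0789] [0.056 0.058 0.018]
scene lidMk 109 [ 0.5087 -0.2867  0.0968] [0.019 0.019 0.017]
scene small 224 [ 0.5224 -0.1736  0.0906] [0.046 0.046 0.011]
scene bell 368 [0.6391 0.0769 0.0299] [0.061 0.063 0.039]
top lidL 439 [ 0.5296 -0.057   0.0829] [0.066 0.067 0.014]
top lidM 300 [ 0.506  -0.2837  0.079 ] [0.054 0.056 0.017]
top lidMk 54 [ 0.5055 -0.2844  0.0986] [0.018 0.021 0.017]
top small 111 [ 0.5193 -0.1699  0.0913] [0.043 0.045 0.012]
top bell 424 [0.6391 0.0802 0.0299] [0.066 0.068 0.039]
```

View pics/v11.png

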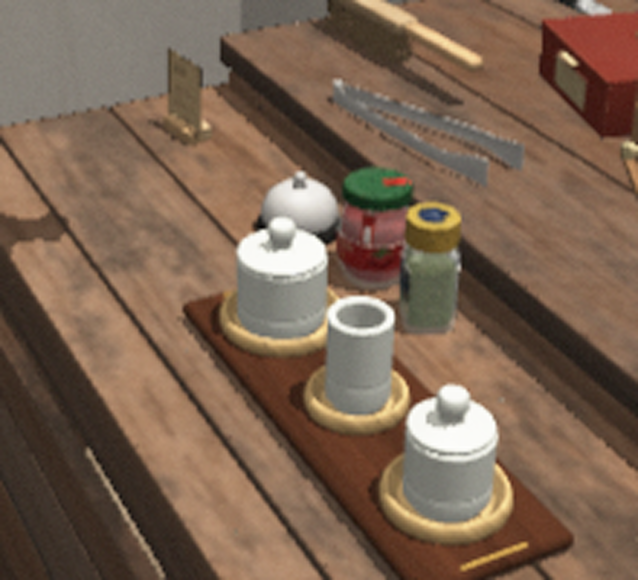

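The lidded large pot (282,280), the open small cup (360,355) and the lidded medium pot (450,455) all stand seated. The bell and the price card have not moved.

```bash
python3 -c "
from bench import r, grab_frame, camera_info, hand_in
print(hand_in())"
```

```text
the job is handed in; nothing more can be done
None
```

The job is handed in: each pot stands upright in its own holder, the large and medium pots have their lids fully seated, the small cup is open, and the bell and price card were not moved (about 42 s on the clock).

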